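# Rebuild the spindle of a bench paper winder

## Robot

A 6-joint arm with a two-finger parallel gripper is mounted at the origin on the work surface. World frame = base frame: x ahead of the robot, y to its left, z up, the work surface at z = 0. Lengths are in m, angles in degrees, forces in N, time in s.
With the tool pointing down it reaches from about 0.4 to 0.825 m from the base axis. Payload 7 kg.
Tool frame: the origin (TCP) lies between the finger pads; the fingertips stand 19 mm ahead of it and the grasp point (between the pads) is the TCP; x points along the fingers, y is the direction in which the jaws open and shut, and the axes are right-handed (so a half turn about x gives the same grasp; the last joint's range is limited). The gripper opens to 88 mm and grips with 3 to 60 N. Pads are 19 mm wide; open, the fingers measure 130 mm over their backs; the gripper's body (78 mm by 193 mm) begins 47 mm behind the grasp point.
Start: joints at [-52.133, 20.546, 0.682, 0, -70.136, -16.507], TCP at [0.246, -0.629, 0.207] pointing down, gripper open.
Joint ranges: [-176.03, 176.03], [-82.01, 121.73], [-58.28, 71.71], [-173.87, 95.51], [-174.79, -0.11], [-173.66, 173.66]. Speed limits (degrees/s): [136.94, 136.94, 172.46, 180, 180, 180].

## Interface

Orientations are given as [roll, pitch, yaw] about the fixed x, y, z axes, in that order (R = Rz(yaw) Ry(pitch) Rx(roll)).
In Python, from plant import * gives the robot as it stands.
- The arm moves only by the tool step_arm, never from a script. Its argument "steps" is a list of rows, each a list of 2 entries, a list of its own where there are three numbers: the shift along the tool's x, y, z in units of 0.02 m (1.0 is 0.02 m), then the turn about the tool's x in units of 6 degrees (1.0 is 6 degrees). A call has 1 to 20 rows; each row shifts and turns the commanded pose from where the row before left it, along the tool's axes as they then stand; what a row does not reach is not made up. A row lasts 1/12 s, in which the tool goes at most 41.7 mm and 7.16 degrees, less where a joint would pass 70% of its speed; a pose out of reach is approached as far as the arm can. A call with a number of a shift or a turn outside -1 to 1 is refused whole. A call with a gripper value outside its range is refused whole. "fingers" is the closure, from 0 (fully open) to 1 (shut), set as the call begins (left out, the last holds). The fingers move at their own pace and stop on an object; "grip_force" is the grip in N (left out, the last holds). Time passes only in rows, so rows that do not move let the fingers close. It gives the time, the measured TCP pose, the force and the opening at its end, in the units of the state.
- get_state(): the state, without advancing time (a new reading comes with each control period).
- capture(name): name is "scene" or "side" or "wrist"; returns the picture (480x640x3 uint8, blue, green, red); there is no depth.
- camera_model(name): a dict with "intrinsics" (3x3 intrinsics, pixels), "rvec" (rotation vector, rad) and "tvec" (3), from world to camera coordinates, as OpenCV has them. Camera axes: x right, y down, z forward; pixel columns grow to the right and rows downward; lengths in m; the calibration is good to about 2 mm. A picture is of the moment at which its call begins: read the wrist's pose just before it. camera_model takes no time and is no camera call; for the wrist camera it gives the pose at the moment of the call.
- close_job(): hands the job in, once; it reports no verdict.
The state is a dict: "time_s": time; "joints": joint angles; "qd": joint speeds; "joint_torque": joint torques, N m; "tcp_pos": TCP position; "eef_rot": TCP orientation; "contact_force": force on the tool from outside, world axes, zero at the start; "moment": the same for the moment, N m; "gripper_width": finger opening in m.
Only numpy, scipy, OpenCV 4.12 (cv2) and the standard library are available. Lean on these libraries where they do the work, as an engineer would, in place of code of your own. Each camera call takes 0.05 s, during which the arm holds its last target.

## Task

Rebuild the winder's spindle: thread the brass spacer onto the upright shaft on top of the bearing, then the dark washer on top of the spacer, and gently press the stack straight down, by feel and without forcing it, until the bearing is fully home on its shoulder. Then slide the red retainer fork all the way in over the washer and let go. Leave the green cap, the jar, the weight and the brush where they are.

Things in the scene. Friction and masses are not known exactly. Their poses are not given: they have to be found in the camera images.
- stand: Fixed spindle block; origin on the table under the shaft axis, z up, +x: the way the retainer closes. Base plate x -135 to 60, y +-60, 20 mm high. Its head (shoulder, 16 mm shaft with the top 6 mm tapered to 11 mm, guide block x -130 to -55, y +-25, retainer) is clamped at an unknown lift L, 0 to 34 mm. z in mm: shoulder 30+L, guide block 77+L, shaft top 105+L; home spacer 44+L to 68+L, washer to 76+L.
- retainer (a joint): Red retainer fork, a 5 mm plate (z 78+L to 83+L) with two tines, sliding along the stand's +x: 0 = open (tine tips 28 mm short of the shaft axis), 0.040 m = closed, at a stop. Drag 2 N. It strikes the washer's edge and jams if the stack stands over 2 mm too high. Upright red knob, 16 mm across, z 83+L to 113+L, its axis 85 mm from the shaft axis on the stand's -x side when open.
- board: Fixed cork sorting board 140 x 250 x 6 mm (x, y, z), origin at the centre of its underside on the table. Spacer, washer and cap lie on it along its y axis, some 80 mm apart, in any order.
- spacer: Brass tube, 32 mm across, 24 mm tall, bore 18 mm, about 80 g, upright. Origin: centre of its underside, z along its axis. It goes on the bearing (steel, blue seal, 40 mm across, 14 mm tall), which is already on the shaft but stuck 6 to 12 mm above its shoulder; the bearing slides down with a steady drag of 7 N to a hard stop and stays where left. Over 30 N on the stack damages it.
- washer: Dark steel thick washer, 36 mm across, 8 mm thick, bore 18 mm, about 30 g, lying flat. Origin at the centre of its underside, z along its axis.
- cap: Bystander: green plastic screw cap, 28 mm across, 18 mm tall, on the board. Origin at the centre of its underside.
- jar: Bystander: closed amber glass jar, 60 mm across, 80 mm tall. Origin at the centre of its underside.
- weight: Bystander: steel paperweight 48 mm across with a small knob, 36 mm tall. Origin at the centre of its underside.
- brush: Bystander: flat paste brush 180 mm long lying on the table.

How it is judged (in metres and radians):
On the way, in this order (a step that is already met when the one before it is completed fails the run):
1. the spacer is threaded onto the shaft, down on the bearing (x of spacer in the frame of stand between -0.003 and 0.003 m and y of spacer in the frame of stand between -0.003 and 0.003 m and z of spacer in the frame of stand below 0.094 m), for 0.2 s.
2. the washer lies on top of the spacer on the shaft (x of washer in the frame of stand between -0.003 and 0.003 m and y of washer in the frame of stand between -0.003 and 0.003 m and x of spacer in the frame of stand between -0.003 and 0.003 m and y of spacer in the frame of stand between -0.003 and 0.003 m and z of washer in the frame of spacer between 0.0215 and 0.0265 m), for 0.2 s.
At the end, for the whole second after the job is handed in: Retainer at least 37 of its 40 mm in (possible only with the bearing home to 2 mm); spacer and washer on the shaft, centres within 3 mm of its axis, washer's underside 21.5 to 26.5 mm above the spacer's, spacer's underside 42 to 82 mm above the table; all at rest and released (all of step 2 and value of joint retainer above 0.037 m and z of spacer in the frame of stand between 0.042 and 0.082 m and linear speed of each of spacer, washer below 0.01 m/s and velocity of joint retainer below 0.01 m/s); the robot touches nothing.
It fails at once if the stack is forced: more than 30 N between the spindle block (with shaft, bearing and retainer) and the spacer or the washer (contact force between stand and spacer above 30 N or contact force between stand and washer above 30 N).
It fails at once if a bystander (cap, jar, weight, brush) is moved more than 25 mm (distance of any of cap, jar, weight, brush from where it was at the start of the episode above 0.025 m).
It also fails if it takes over 69 s, if anything falls off the work surface, if the arm or the gripper's body presses on something with over 40 N, if the wrist force passes 120 N, or if a joint passes its speed limit or range.

## Working session

There is one attempt and no reset: what is moved stays moved. The work goes in short steps, Python scripts to look and compute and a tool call to move; the robot and the scene stay as the last step left them, time stands still between calls to the robot, and variables do not carry over. Pictures are saved under pics/ and viewed, and the job is handed in when it is done.

Besides the shell and the picture viewer there is one more tool, called in YAML: its name, and indented under it one key for each argument. step_arm: Moves the arm, as the interface text tells. Its arguments: {"type":"object","properties":{"steps":{"type":"array","items":{"type":"array"}},"fingers":{"type":"number"},"grip_force":{"type":"number"}},"required":["steps"]}

```bash
mkdir -p pics; ls
cat > h.py <<'E'
from plant import *
import cv2, numpy as np
def cm(n):
    m=camera_model(n);K=np.array(m["intrinsics"],float);R,_=cv2.Rodrigues(np.array(m["rvec"],float));t=np.array(m["tvec"],float).reshape(3)
    return K,R,t
def ray(M,u,v):
    K,R,t=M
    d=R.T@np.linalg.solve(K,np.array([u,v,1.0]));c=-R.T@t
    return c,d
def onplane(M,u,v,z):
    c,d=ray(M,u,v);return c+d*(z-c[2])/d[2]
def proj(M,p):
    K,R,t=M;q=K@(R@np.asarray(p,float)+t);return q[:2]/q[2]
E
python3 - <<'E'
from h import *
for n in ("scene","side","wrist"):
    M=cm(n);im=capture(n);cv2.imwrite(f"pics/{n}0.png",im)
    c,d=ray(M,320,240);print(n,M[0][0,0],c.round(3),d.round(3))
print(get_state())
E
```

```text
pics
scene 458.8584089059099 [ 1.092 -0.023  0.734] [-0.616  0.019 -0.788]
side 566.7952645645934 [ 0.508 -0.671  0.472] [ 0.064  0.864 -0.499]
wrist 407.09500027758276 [ 0.181 -0.654  0.383] [ 0.257  0.09  -0.962]
{'time_s': 0.15, 'joints': array([-5.21344596e+01,  2.05799961e+01,  6.45439153e-01, -1.20271208e-02,
       -7.01337054e+01, -1.65065514e+01]), 'qd': array([-0.00680074, -0.05787587,  0.20645505,  0.08869795,  0.00301217,
       -0.04224756]), 'joint_torque': array([ 1.72473926e-05, -5.83277035e+01,  2.93292958e+01,  7.00106397e+00,
        8.85201705e-03, -8.92607613e-05]), 'tcp_pos': array([ 0.24566123, -0.62830399,  0.20626588]), 'eef_rot': array([ 97.10192302,  89.93080723, 118.45681813]), 'contact_force': array([-0.02577677, -0.43540593, -0.45798856]), 'moment': array([ 0.01364755, -0.0595636 ,  0.03445709]), 'gripper_width': 0.08793644619391634}
```

View pics/scene0.png

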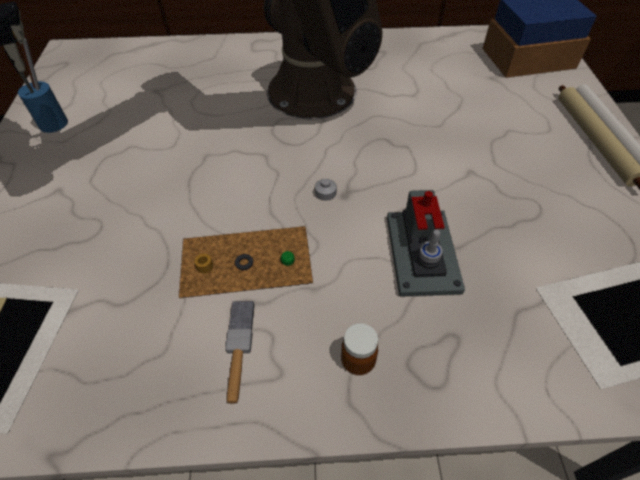

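View pics/side0.png

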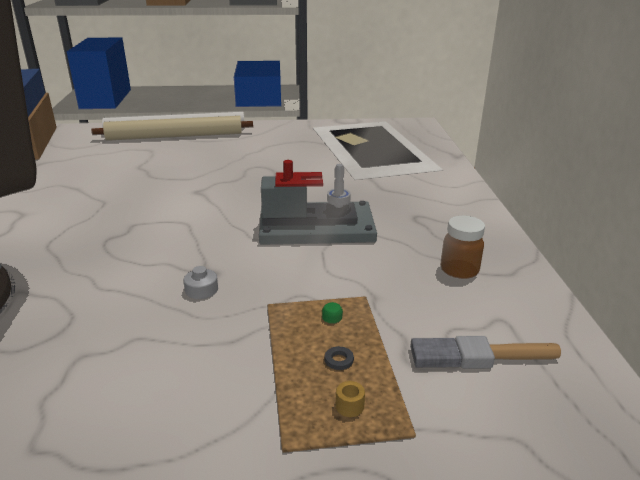

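View pics/wrist0.png

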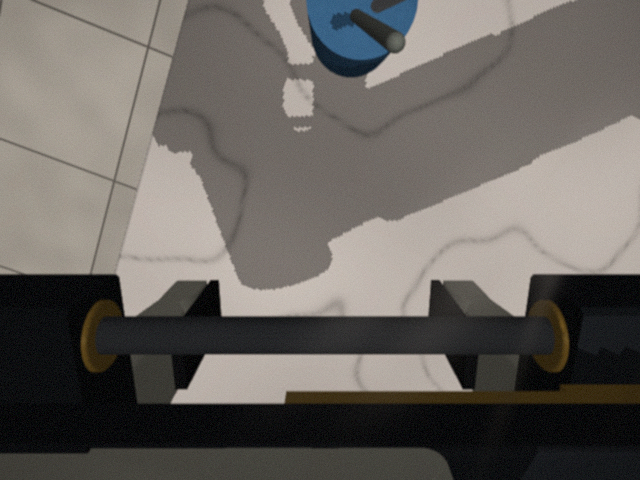

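The scene view shows the spacer at (204,262), washer at (244,262), cap at (288,258), and the stand near (428,250). The side view shows the shaft top at about (339,168), knob at (288,168) and jar at (463,248). I'll zoom in next.

Run:
```python
import cv2,numpy as np
a=cv2.imread("pics/scene0.png");b=cv2.imread("pics/side0.png")
def z(i,x,y,w,h,s):return cv2.resize(i[y:y+h,x:x+w],None,fx=s,fy=s,interpolation=cv2.INTER_CUBIC)
t=np.hstack([z(a,375,180,100,120,4),z(b,250,150,135,100,4)[:480] if 0 else cv2.resize(z(b,250,150,133,120,4),(400*133//100,480))[:,:400*1+0]])
cv2.imwrite("pics/z1.png",t)
t2=np.hstack([z(a,175,222,140,75,2.85),z(b,262,295,150,145,2.7)[:213]])if 0 else None
cv2.imwrite("pics/z2.png",z(a,175,222,140,75,5));cv2.imwrite("pics/z3.png",z(b,262,295,150,145,4))
```

```text
(no output)
```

View pics/z1.png

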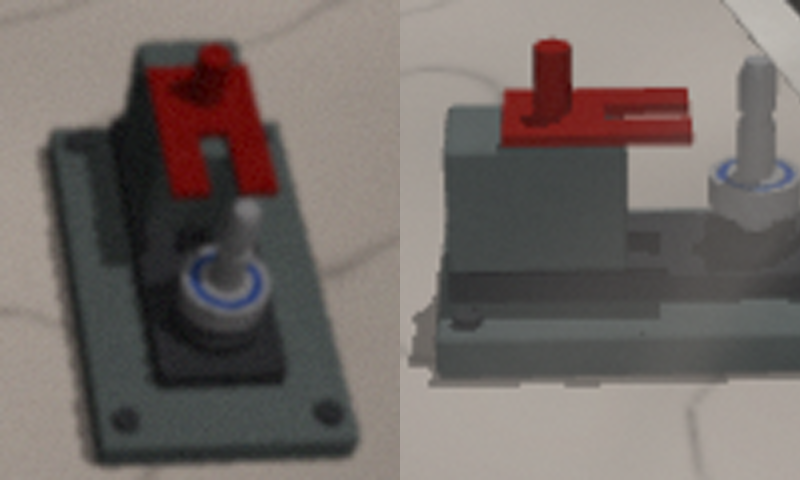

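View pics/z2.png

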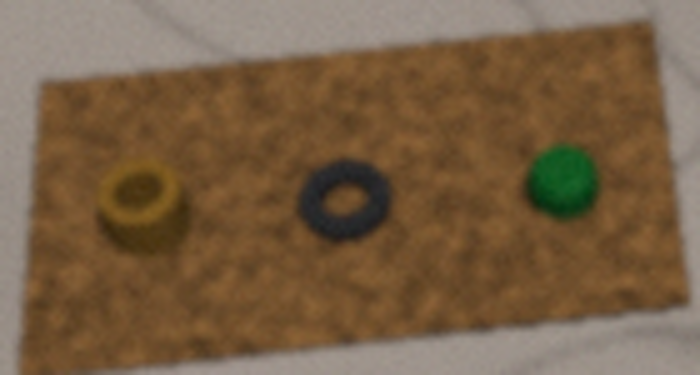

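View pics/z3.png

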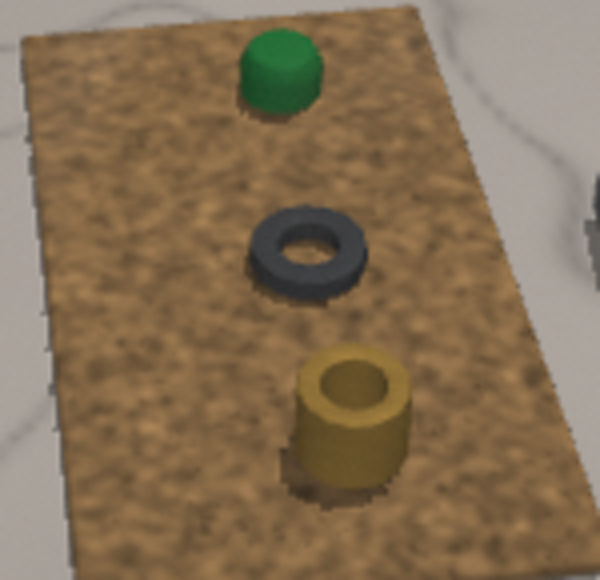

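```bash
cat >> h.py <<'E'
def tri(pts):
    A=np.zeros((3,3));b=np.zeros(3)
    for M,(u,v) in pts:
        c,d=ray(M,u,v);d=d/np.linalg.norm(d);P=np.eye(3)-np.outer(d,d);A+=P;b+=P@c
    p=np.linalg.solve(A,b);return p,[np.round(proj(M,p)-np.array(uv),1) for M,uv in pts]
E
python3 - <<'E'
from h import *
S=cm("scene");D=cm("side")
for n,a,b,z in [("spacer",(202.8,260.8),(350,391.4),.030),("washer",(243.6,261.2),(338.6,356.2),.014),("cap",(287.5,257),(332,307),.024),("shafttop",(435.9,231),(339.6,164.7),None),("knobtop",(428.2,193),(287.6,160.6),None)]:
    p,e=tri([(S,a),(D,b)]);print(n,p.round(4),e)
    if z: print(onplane(S,*a,z).round(4),onplane(D,*b,z).round(4))
# base plate corners in scene, table/plate top z=.02
def zc(x,y):return (x+.5)/4-.5+375,(y+.5)/4-.5+180
for q in [(52,133),(98,447),(356,435),(278,128)]: print("base",onplane(S,*zc(*q),.02).round(4))
for q in [(40,85),(652,24),(688,302),(20,375)]:
    print("board",onplane(S,(q[0]+.5)/5-.5+175,(q[1]+.5)/5-.5+222,.006).round(4))
for q in [(340,362),(361,340)]: print("jar",onplane(S,*q,.08).round(3))
print("jar tri",tri([(S,(361,341)),(D,(466,228))]))
print("wt",tri([(S,(326,184)),(D,(200,271))]))
E
```

```text
spacer [ 0.5741 -0.229   0.0268] [array([ 0.2, -0.4]), array([0.6, 0.5])]
[ 0.5774 -0.2284  0.03  ] [ 0.5731 -0.2313  0.03  ]
washer [ 0.5692 -0.1547  0.0115] [array([ 0.1, -0.2]), array([0.3, 0.2])]
[ 0.5715 -0.1545  0.014 ] [ 0.5686 -0.1571  0.014 ]
cap [ 0.5696 -0.069   0.0202] [array([ 0.3, -0.7]), array([0.8, 0.7])]
[ 0.574  -0.0694  0.024 ] [ 0.5681 -0.0725  0.024 ]
shafttop [0.6023 0.1934 0.1154] [array([-0.2,  0.7]), array([-0.5, -0.5])]
knobtop [0.5178 0.1955 0.1231] [array([-0.1,  0.2]), array([-0.2, -0.2])]
base [0.4711 0.138  0.02  ]
base [0.6607 0.1321 0.02  ]
base [0.6615 0.2503 0.02  ]
base [0.4749 0.2552 0.02  ]
board [ 0.5018 -0.2821  0.006 ]
board [ 0.4851 -0.034   0.006 ]
board [ 0.6218 -0.0246  0.006 ]
board [ 0.6386 -0.2713  0.006 ]
jar [0.814 0.011 0.08 ]
jar [0.78  0.047 0.08 ]
jar tri (array([0.77741143, 0.04744399, 0.06971499]), [array([-0.1,  0.1]), array([-0.1, -0.1])])
wt (array([0.38820936, 0.0154518 , 0.03012902]), [array([ 0.1, -0.4]), array([0.5, 0.5])])
```

```bash
cat >> h.py <<'E'
from scipy.spatial.transform import Rotation as Ro
def tool():
    s=get_state();R=Ro.from_euler('xyz',s["eef_rot"],degrees=True).as_matrix();return s,R
def go(p,yaw=None):
    """units needed to go to p from here; yaw = wanted world angle of tool y (mod 180)"""
    s,R=tool();a=0
    if yaw is not None:
        cur=np.degrees(np.arctan2(R[1,1],R[0,1]));d=(yaw-cur+90)%180-90
        a=-d/6
    dl=R.T@(np.array(p)-s["tcp_pos"])/.02
    R2=R@Ro.from_euler('x',a*6,degrees=True).as_matrix()
    print("t",s["time_s"],"tcp",s["tcp_pos"].round(4),"F",s["contact_force"].round(1),"w",round(s["gripper_width"],4))
    print("shift units (turn last)",dl.round(3),"shift if turned first",(R2.T@(np.array(p)-s["tcp_pos"])/.02).round(3),"turn units",round(a,3))
E
python3 - <<'E'
from h import *
s,R=tool();print(R.round(4),s["joints"].round(1))
print("tcp px",proj(cm("wrist"),s["tcp_pos"]))
K,Rc,t=cm("wrist");c=-Rc.T@t;print("cam in tool",R.T@(c-s["tcp_pos"]), "axes in tool",(R.T@Rc.T).round(3))
go([.575,-.229,.2],88.5)
E
```

```text
[[-6.000e-04 -3.641e-01  9.313e-01]
 [ 1.100e-03  9.313e-01  3.641e-01]
 [-1.000e+00  1.200e-03 -1.000e-04]] [-52.1  20.6   0.6  -0.  -70.1 -16.5]
tcp px [325.44242151 279.87245302]
cam in tool [-0.17679414 -0.00031697 -0.0692806 ] axes in tool [[ 0.001 -0.266  0.964]
 [ 1.    -0.    -0.001]
 [ 0.     0.964  0.266]]
t 0.15 tcp [ 0.2457 -0.6283  0.2063] F [-0.  -0.4 -0.5] w 0.0879
shift units (turn last) [ 0.325 12.598 22.607] shift if turned first [ 0.325 20.389 15.939] turn units 3.809
```

step_arm:
  steps:
    - [[0, 0, 0], 0.95]
    - [[0, 0, 0], 0.95]
    - [[0, 0, 0], 0.95]
    - [[0, 0, 0], 0.96]
    - [[0, 1, 0.78], 0]
    - [[0, 1, 0.78], 0]
    - [[0, 1, 0.78], 0]
    - [[0, 1, 0.78], 0]
    - [[0, 1, 0.78], 0]
    - [[0, 1, 0.78], 0]
    - [[0, 1, 0.78], 0]
    - [[0, 1, 0.78], 0]
    - [[0, 1, 0.78], 0]
    - [[0, 1, 0.78], 0]
    - [[0, 1, 0.78], 0]
    - [[0, 1, 0.78], 0]
    - [[0, 1, 0.78], 0]
    - [[0, 1, 0.78], 0]
    - [[0, 1, 0.78], 0]
    - [[0, 1, 0.78], 0]
  fingers: 0.4

```text
time_s: 1.82
tcp_pos: [0.5042, -0.3141, 0.2068]
eef_rot: [149.6, 90.0, 148.1]
contact_force: [0.5, -0.5, 0.3]
gripper_width: 0.0525
```

Run:
```python
from h import *
go([.575,-.229,.12],88.5)
```

```text
t 1.8167 tcp [ 0.5042 -0.3141  0.2068] F [ 0.5 -0.5  0.3] w 0.0525
shift units (turn last) [4.339 4.343 3.429] shift if turned first [4.339 4.344 3.428] turn units 0.001
```

step_arm:
  steps:
    - [[0.8, 0.87, 0.68], 0]
    - [[0.8, 0.87, 0.68], 0]
    - [[0.8, 0.87, 0.68], 0]
    - [[0.8, 0.87, 0.68], 0]
    - [[0.8, 0.87, 0.68], 0]
    - [[0, 0, 0], 0]

```text
time_s: 2.32
tcp_pos: [0.5741, -0.2272, 0.1231]
eef_rot: [164.9, 89.7, 163.5]
contact_force: [-2.0, -0.1, -0.9]
gripper_width: 0.0527
```

Run:
```python
from h import *
go([.575,-.229,.12],88.5)
M=cm("wrist");im=capture("wrist");cv2.imwrite("pics/w1.png",im)
print(M)
for p in [(.575,-.229,.03),(.57,-.156,.014)]: print(proj(M,p))
```

```text
t 2.3167 tcp [ 0.5741 -0.2272  0.1231] F [-2.  -0.1 -0.9] w 0.0527
shift units (turn last) [ 0.153 -0.09   0.05 ] shift if turned first [ 0.153 -0.09   0.05 ] turn units 0.017
(array([[407.09500028,   0.        , 324.46495222],
       [  0.        , 407.09500028, 237.19407977],
       [  0.        ,   0.        ,   1.        ]]), array([[ 0.02480189,  0.99969186,  0.001022  ],
       [ 0.96489582, -0.02420597,  0.26151506],
       [ 0.26145921, -0.00549995, -0.96519886]]), array([ 0.21234763, -0.57180103,  0.15636205]))
[321.12352978 231.94525121]
[422.57064997 217.20629763]
```

View pics/w1.png

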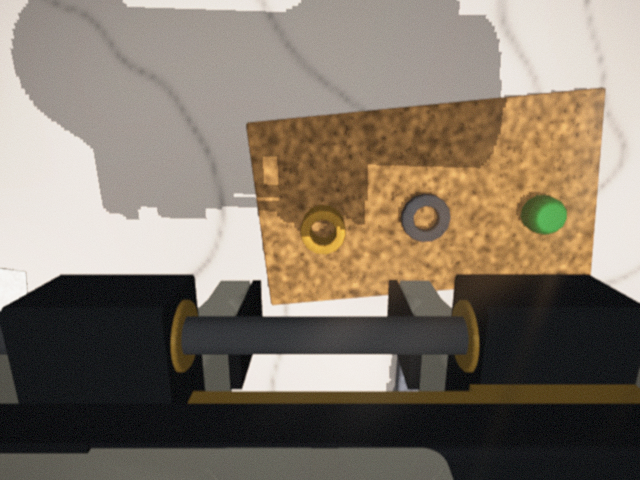

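The wrist view shows the spacer ring at about (323,230) and the washer at about (426,217), both within 3 px of prediction. I'll refine these by contour.

```bash
cat >> h.py <<'E'
def zoom(im,x,y,w,h,s,f): cv2.imwrite(f,cv2.resize(im[y:y+h,x:x+w],None,fx=s,fy=s,interpolation=cv2.INTER_CUBIC))
E
python3 - <<'E'
from h import *
im=cv2.imread("pics/w1.png");hsv=cv2.cvtColor(im,cv2.COLOR_BGR2HSV)
zoom(im,290,180,180,80,4.4,"pics/w1z.png")
M=cm("wrist")
m=((hsv[...,2]<95)&(hsv[...,1]<90)).astype(np.uint8);m[:, :395]=0;m[:,460:]=0;m[:185]=0;m[250:]=0
c=max(cv2.findContours(m,0,1)[0],key=cv2.contourArea);e=cv2.fitEllipse(c);print("washer",e,onplane(M,*e[0],.013).round(4), e[1])
E
```

```text
washer ((435.0345764160156, 226.03111267089844), (55.114830017089844, 69.21361541748047), 127.6494140625) [ 0.577  -0.1474  0.013 ] (55.114830017089844, 69.21361541748047)
```

View pics/w1z.png

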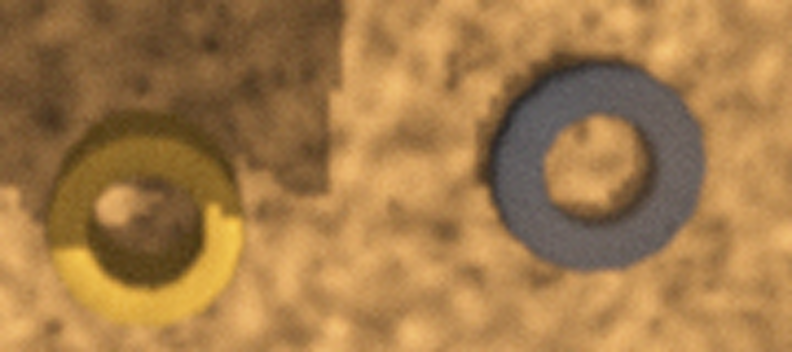

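Run:
```python
from h import *
M=cm("wrist")
print(onplane(M,322.8,232,.03),onplane(M,426,217.4,.014)); w=195/4.4/407*(.3-.03);print("diam",w,214/4.4/407*.286)
go([.575,-.2278,.0295],88.5)
```

```text
[ 0.57509617 -0.2291895   0.03      ] [ 0.57016118 -0.15449702  0.014     ]
diam 0.029400268036631674 0.03417690417690417
t 2.3667 tcp [ 0.5736 -0.2284  0.1246] F [ 0.7 -0.7 -0.5] w 0.0526
shift units (turn last) [4.755 0.03  0.086] shift if turned first [4.755 0.03  0.086] turn units 0.019
```

step_arm:
  steps:
    - [[0.8, 0, 0.07], 0]
    - [[0.8, -0.04, 0], 0]
    - [[0.8, 0, 0], 0]
    - [[0.8, 0, 0], 0]
    - [[0.8, 0, 0], 0]
    - [[0.4, 0, 0], 0]
    - [[0.25, 0, 0], 0]
    - [[0, 0, 0], 0]
    - [[0, 0, 0], 0]
    - [[0, 0, 0], 0]

```text
time_s: 3.2
tcp_pos: [0.576, -0.2312, 0.035]
eef_rot: [-10.9, 89.9, -12.4]
contact_force: [0.7, 0.5, 0.5]
gripper_width: 0.0528
```

Run:
```python
from h import *
go([.575,-.229,.0295],88.5);im=capture("side");zoom(im,250,280,200,150,4,"pics/s1.png")
```

```text
t 3.2 tcp [ 0.576  -0.2312  0.035 ] F [0.7 0.5 0.5] w 0.0528
shift units (turn last) [ 0.276  0.106 -0.053] shift if turned first [ 0.276  0.106 -0.053] turn units 0.001
```

View pics/s1.png

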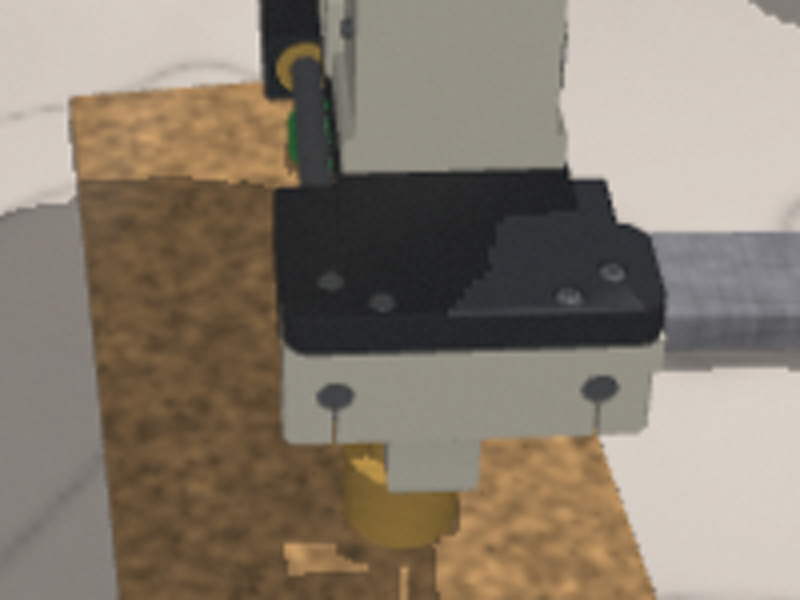

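Run:
```python
from h import *
D=cm("side")
s,R=tool();p=s["tcp_pos"];print(p,s["joints"])
def zz(q): return ((proj(D,q)-[250,280])*4).round(0)
for dy in (-.026,-.036,-.047):
    print(dy,[zz(R@np.array([.019,dy,dz])+p) for dz in (-.0095,.0095)])
print("spacer bottom front", [zz((.575+a,-.229,.006)) for a in (-.016,.016)],[zz((.575+a,-.229,.03)) for a in (-.016,.016)])
```

```text
[ 0.57604899 -0.23109068  0.03507084] [-3.85215108e+00  2.43968959e+01 -1.82371734e+01  1.34224668e-02
 -4.72678989e+01 -8.76481100e+01]
-0.026 [array([382., 558.]), array([455., 555.])]
-0.036 [array([386., 588.]), array([459., 585.])]
-0.047 [array([389., 622.]), array([464., 619.])]
spacer bottom front [array([345., 506.]), array([461., 500.])] [array([347., 442.]), array([465., 436.])]
```

Run:
```python
from h import *
s,R=tool();M=cm("wrist")
for x in (0,.019):
  for y in (-.026,.026):
    print(x,y,[proj(M,R@np.array([x,y,dz])+s["tcp_pos"]).round(0) for dz in (-.0095,.0095)])
for i in range(3):
    im=capture("wrist");s=get_state();print(s["tcp_pos"].round(4),s["joints"].round(2))
cv2.imwrite("pics/w2.png",im);cv2.imwrite("pics/s2.png",capture("side"));cv2.imwrite("pics/c2.png",capture("scene"))
```

```text
0 -0.026 [array([267., 260.]), array([268., 299.])]
0 0.026 [array([380., 260.]), array([379., 299.])]
0.019 -0.026 [array([272., 248.]), array([273., 284.])]
0.019 0.026 [array([375., 248.]), array([374., 284.])]
[ 0.576 -0.231  0.035] [-3.850e+00  2.440e+01 -1.825e+01  1.000e-02 -4.726e+01 -8.765e+01]
[ 0.5759 -0.231   0.0348] [-3.850e+00  2.441e+01 -1.826e+01  1.000e-02 -4.726e+01 -8.765e+01]
[ 0.5757 -0.2309  0.0347] [ -3.84  24.42 -18.27   0.   -47.25 -87.65]
```

View pics/w2.png

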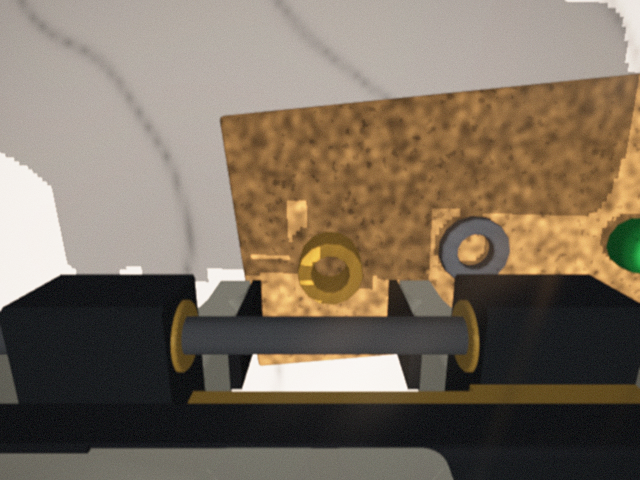

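View pics/s2.png

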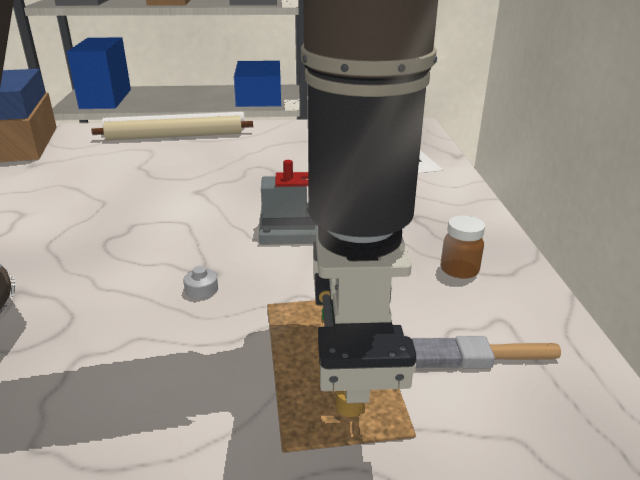

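Run:
```python
from h import *
s,R=tool();M=cm("wrist");D=cm("side");S=cm("scene")
print("spacer from wrist",onplane(M,331,268,.03), "pred px",proj(M,(.575,-.229,.03)))
for dy in (-.026,-.047):
  y=s["tcp_pos"][1]+dy
  for u in(388,480):
    c,d=ray(D,250+u/4,280+490/4);k=(y-c[1])/d[1];print(dy,u,c+k*d)
zoom(cv2.imread("pics/c2.png"),140,180,200,150,4,"pics/c2z.png")
zoom(cv2.imread("pics/w2.png"),180,210,340,200,2.3,"pics/w2z.png")
```

```text
spacer from wrist [ 0.57139402 -0.22732754  0.03      ] pred px [327.64079812 275.26437284]
-0.026 388 [ 0.5666616  -0.25692435  0.0404246 ]
-0.026 480 [ 0.59039559 -0.25692435  0.03873515]
-0.047 388 [ 0.56367202 -0.27792435  0.06227554]
-0.047 480 [ 0.5862034  -0.27792435  0.0606717 ]
```

View pics/c2z.png

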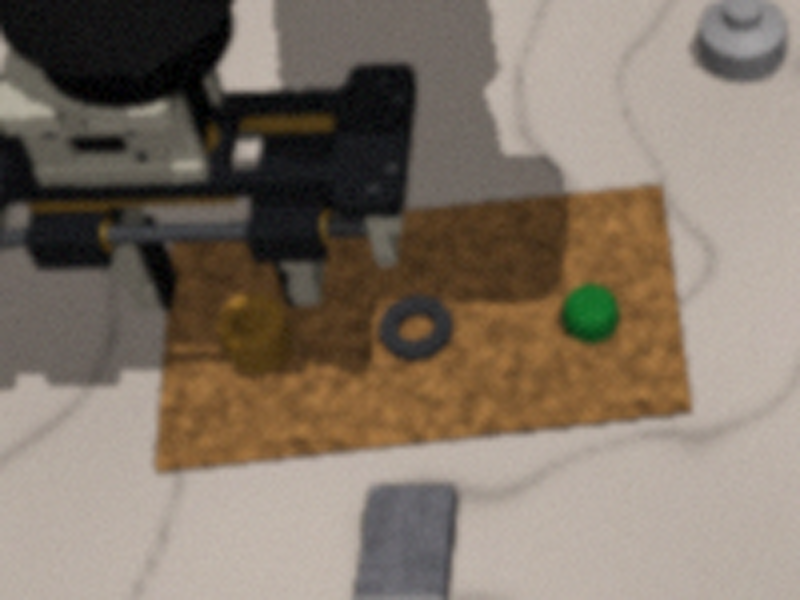

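View pics/w2z.png

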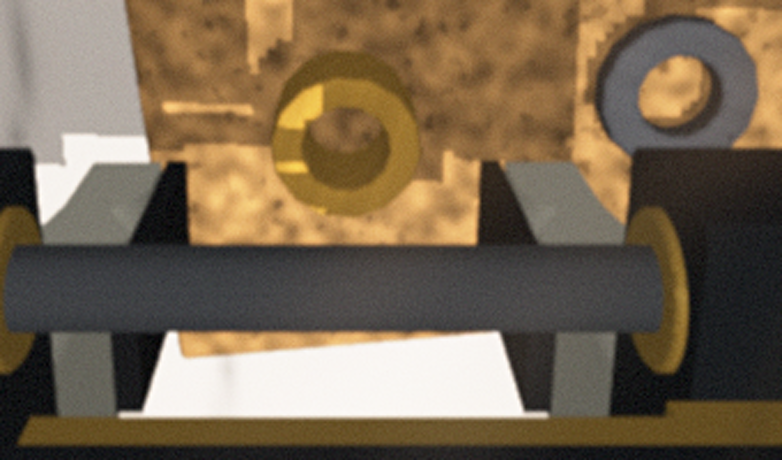

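Run:
```python
from h import *
s,R=tool();M=cm("wrist");D=cm("side");S=cm("scene");p=s["tcp_pos"]
def zz(q): return ((proj(D,q)-[250,280])*4).round(0)
for x in (-.047,-.085):
  for z in (-.039,.039): print("body",x,z,zz(R@np.array([x,-.0965,z])+p))
for x in (.019,0,-.019):
  print("tip side",x,[zz(R@np.array([x,y,z])+p) for y in (-.026,-.047) for z in (-.0095,.0095)])
  print("tip wrist zoom",x,[((proj(M,R@np.array([x,y,z])+p)-[180,210])*2.3).round(0) for y in (-.026,-.047,.026) for z in (-.0095,.0095)])
  print("tip scene zoom",x,[((proj(S,R@np.array([x,y,z])+p)-[140,180])*4).round(0) for y in (-.026,.026,.047) for z in (-.0095,.0095)])
```

```text
body -0.047 -0.039 [280. 599.]
body -0.047 0.039 [635. 587.]
body -0.085 -0.039 [281. 473.]
body -0.085 0.039 [649. 461.]
tip side 0.019 [array([380., 559.]), array([453., 557.]), array([387., 623.]), array([462., 621.])]
tip wrist zoom 0.019 [array([211.,  88.]), array([214., 169.]), array([115.,  88.]), array([121., 169.]), array([449.,  88.]), array([447., 169.])]
tip scene zoom 0.019 [array([201., 324.]), array([195., 356.]), array([310., 320.]), array([305., 353.]), array([353., 319.]), array([350., 352.])]
tip side 0 [array([382., 507.]), array([456., 504.]), array([389., 570.]), array([466., 568.])]
tip wrist zoom 0 [array([200., 116.]), array([203., 204.]), array([ 94., 116.]), array([100., 204.]), array([461., 116.]), array([457., 204.])]
tip scene zoom 0 [array([192., 300.]), array([185., 333.]), array([302., 297.]), array([297., 330.]), array([347., 296.]), array([342., 329.])]
tip side -0.019 [array([384., 452.]), array([459., 450.]), array([392., 515.]), array([469., 513.])]
tip wrist zoom -0.019 [array([185., 150.]), array([189., 247.]), array([ 68., 150.]), array([ 76., 247.]), array([475., 150.]), array([471., 247.])]
tip scene zoom -0.019 [array([182., 276.]), array([175., 309.]), array([294., 273.]), array([289., 306.]), array([339., 272.]), array([335., 305.])]
```

All three views agree that the fingertips sit about 35–40 mm higher than the stated tip position relative to the TCP. To check, I'll close gently here: the fingers will either stop at 32 mm on the spacer or close above it.

step_arm:
  steps:
    - [[0, 0, 0], 0]
    - [[0, 0, 0], 0]
    - [[0, 0, 0], 0]
    - [[0, 0, 0], 0]
    - [[0, 0, 0], 0]
    - [[0, 0, 0], 0]
  fingers: 0.7
  grip_force: 5

```text
time_s: 4.0
tcp_pos: [0.5753, -0.2309, 0.0339]
eef_rot: [179.2, 90.0, 177.7]
contact_force: [0.3, 0.5, -0.7]
gripper_width: 0.027
```

Run:
```python
from h import *
go([.575,-.229,.0295],88.5);cv2.imwrite("pics/w3.png",capture("wrist"));zoom(capture("side"),250,280,200,150,4,"pics/s3.png")
```

```text
t 4.0 tcp [ 0.5753 -0.2309  0.0339] F [ 0.3  0.5 -0.7] w 0.027
shift units (turn last) [ 0.221  0.096 -0.018] shift if turned first [ 0.221  0.096 -0.018] turn units -0.0
```

View pics/w3.png

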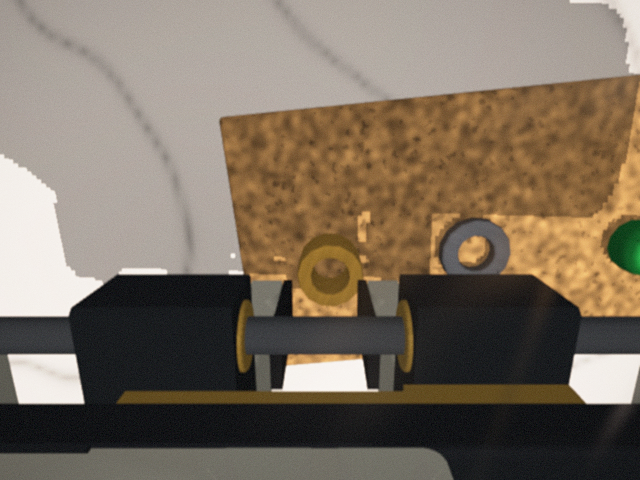

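View pics/s3.png

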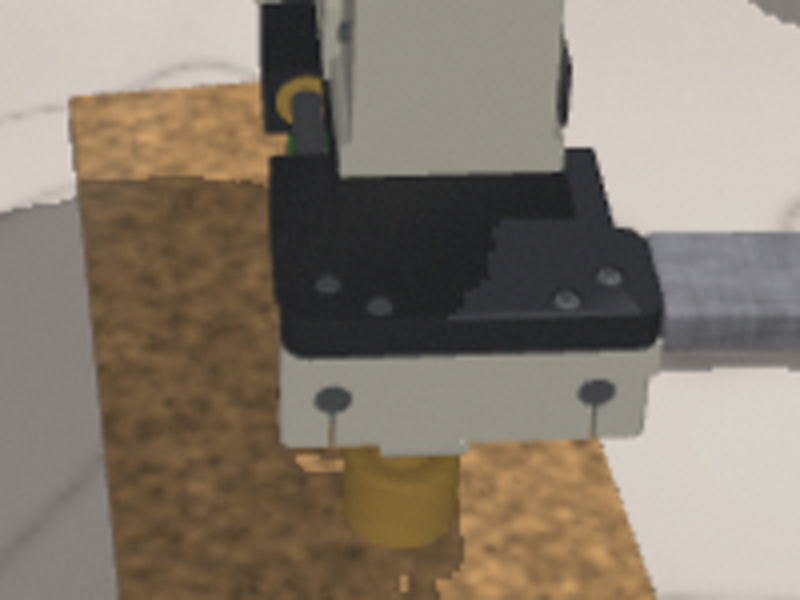

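Width is 27 mm with nothing between the fingers, so the real fingertips are about 19–25 mm behind the reported TCP, not ahead of it. I'll reopen, go down in stages and check.

step_arm:
  steps:
    - [[0, 0.1, 0], 0]
    - [[0, 0, 0], 0]
    - [[0, 0, 0], 0]
    - [[0, 0, 0], 0]
    - [[0.5, 0, 0], 0]
    - [[0.5, 0, 0], 0]
    - [[0.5, 0, 0], 0]
    - [[0.45, 0, 0], 0]
    - [[0, 0, 0], 0]
    - [[0, 0, 0], 0]
    - [[0, 0, 0], 0]
  fingers: 0.4

```text
time_s: 5.02
tcp_pos: [0.5755, -0.229, -0.0052]
eef_rot: [-156.4, 90.0, -157.9]
contact_force: [-0.0, -1.2, -0.7]
gripper_width: 0.0524
```

Run:
```python
from h import *
go([.575,-.229,-.011],88.5);im=capture("wrist");cv2.imwrite("pics/w4.png",im);zoom(capture("side"),250,280,200,150,4,"pics/s4.png");zoom(im,180,210,340,200,2.3,"pics/w4z.png")
M=cm("wrist");print("pred px zoom",(proj(M,(.575,-.229,.03))-[180,210])*2.3)
```

```text
t 5.0167 tcp [ 0.5755 -0.229  -0.0052] F [-0.  -1.2 -0.7] w 0.0524
shift units (turn last) [ 0.291 -0.001 -0.024] shift if turned first [ 0.291 -0.001 -0.024] turn units 0.001
pred px zoom [329.67473508 232.82467978]
```

View pics/w4z.png

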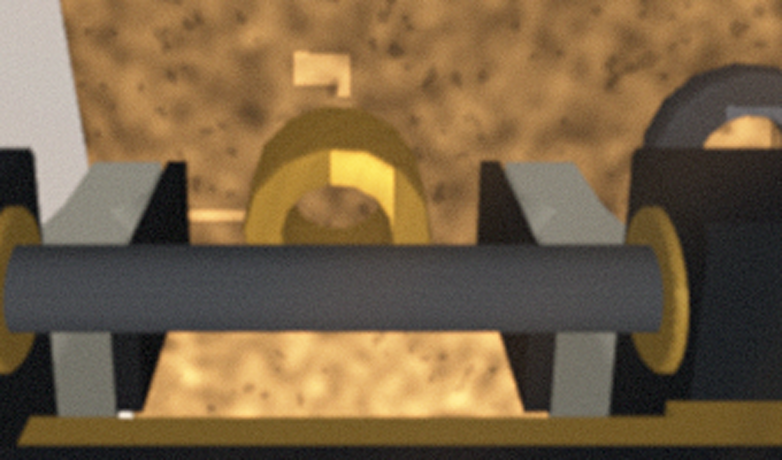

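View pics/s4.png

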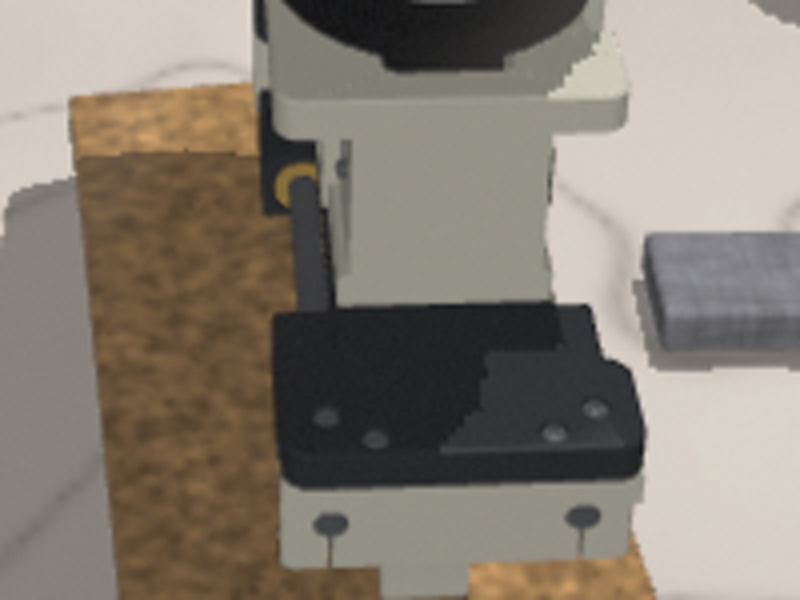

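The spacer (zoom column 338) is centred between the fingers (333). I'll go down 5 mm more and grip.

step_arm:
  steps:
    - [[0.15, 0, 0], 0]
    - [[0.1, 0, 0], 0]
    - [[0, 0, 0], 0]
    - [[0, 0, 0], 0]

```text
time_s: 5.45
tcp_pos: [0.5753, -0.2289, -0.0101]
eef_rot: [175.5, 90.0, 174.0]
contact_force: [0.3, -0.3, 0.5]
gripper_width: 0.0525
```

step_arm:
  steps:
    - [[0, 0, 0], 0]
    - [[0, 0, 0], 0]
    - [[0, 0, 0], 0]
    - [[0, 0, 0], 0]
    - [[0, 0, 0], 0]
    - [[0, 0, 0], 0]
  fingers: 1
  grip_force: 15

```text
time_s: 5.95
tcp_pos: [0.5754, -0.2289, -0.01]
eef_rot: [-7.5, 90.0, -9.0]
contact_force: [0.2, -0.3, 0.9]
gripper_width: 0.0324
```

The grip stopped at 32.4 mm, so the spacer is held. I'll lift it and carry it to a viewing point past the shaft.

step_arm:
  steps:
    - [[-0.6, 0, 0], 0]
    - [[-0.9, 0, 0], 0]
    - [[-0.9, 0, 0], 0]
    - [[-0.9, 0, 0], 0]
    - [[-0.9, 0, 0], 0]
    - [[-0.9, 0, 0], 0]
    - [[-0.9, 0, 0], 0]
    - [[-0.9, 0, 0], 0]
    - [[-0.9, 0, 0], 0]
    - [[-0.4, 0.5, 0], 0]
  grip_force: 25

```text
time_s: 6.78
tcp_pos: [0.5765, -0.22, 0.1574]
eef_rot: [-16.0, 89.8, -17.6]
contact_force: [1.0, -0.8, -0.1]
gripper_width: 0.032
```

step_arm:
  steps:
    - [[0, 1, 0.2], 0]
    - [[0, 1, 0.2], 0]
    - [[0, 1, 0.2], 0]
    - [[0, 1, 0.2], 0]
    - [[0, 1, 0.2], 0]
    - [[0, 1, 0.2], 0]
    - [[0, 1, 0.2], 0]
    - [[0, 1, 0.2], 0]
    - [[0, 1, 0.2], 0]
    - [[0, 1, 0.2], 0]
    - [[0, 1, 0.2], 0]
    - [[0, 1, 0.2], 0]
    - [[0, 1, 0.2], 0]
    - [[0, 1, 0.2], 0]
    - [[0, 1, 0.2], 0]
    - [[0, 1, 0.2], 0]
    - [[0, 1, 0.2], 0]
    - [[0, 1, 0.2], 0]
    - [[0, 1, 0.2], 0]
    - [[0, 1, 0.2], 0]

```text
time_s: 8.45
tcp_pos: [0.6661, 0.1806, 0.1541]
eef_rot: [153.7, 90.0, 152.2]
contact_force: [0.7, -0.7, -1.0]
gripper_width: 0.0318
```

step_arm:
  steps:
    - [[0, 0.5, 0], 0]
    - [[0, 0.3, 0], 0]
    - [[0, 0, 0], 0]
    - [[0, 0, 0], 0]
    - [[0, 0, 0], 0]

```text
time_s: 8.87
tcp_pos: [0.6663, 0.1941, 0.154]
eef_rot: [-147.5, 90.0, -149.0]
contact_force: [-0.4, -1.0, -0.6]
gripper_width: 0.0321
```

Run:
```python
from h import *
go([.602,.194,.15],88.5);M=cm("wrist");im=capture("wrist");cv2.imwrite("pics/w5.png",im);cv2.imwrite("pics/s5.png",capture("side"))
for p in [(.6025,.1937,.118),(.518,.196,.126)]: print(proj(M,p))
```

```text
t 8.8667 tcp [0.6663 0.1941 0.154 ] F [-0.4 -1.  -0.6] w 0.0321
shift units (turn last) [ 0.201 -0.092 -3.215] shift if turned first [ 0.201 -0.09  -3.215] turn units -0.005
[319.52672059 136.14592714]
[318.70337794 -64.22099301]
```

View pics/w5.png

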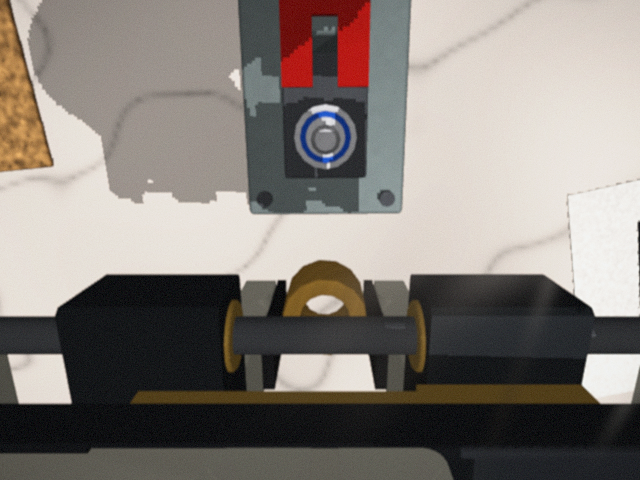

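View pics/s5.png

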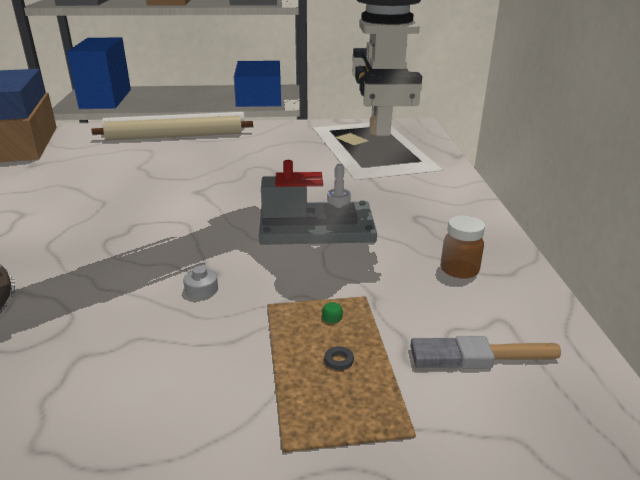

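Run:
```python
from h import *
im=cv2.imread("pics/w5.png");zoom(im,230,0,190,220,2.7,"pics/w5a.png");zoom(im,280,80,100,110,5.4,"pics/w5b.png");zoom(im,230,240,190,160,4,"pics/w5c.png")
```

```text
(no output)
```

View pics/w5b.png

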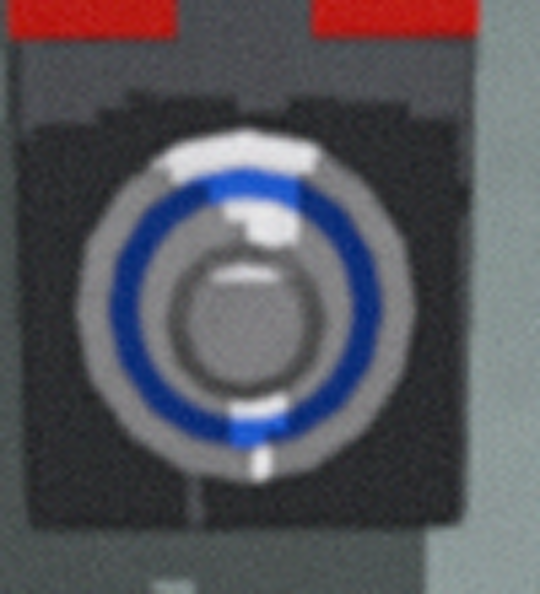

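View pics/w5a.png

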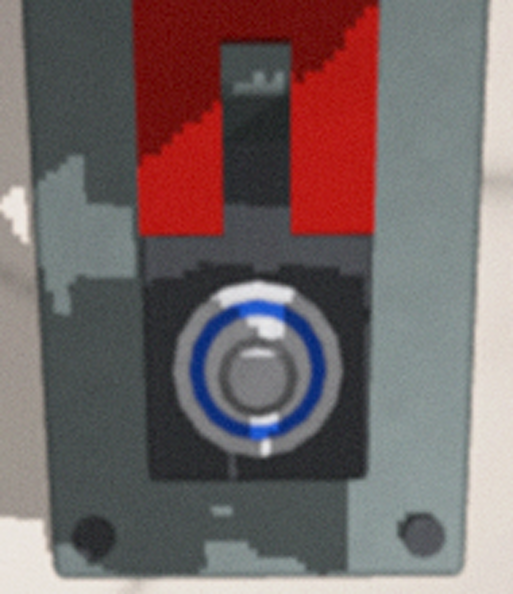

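View pics/w5c.png

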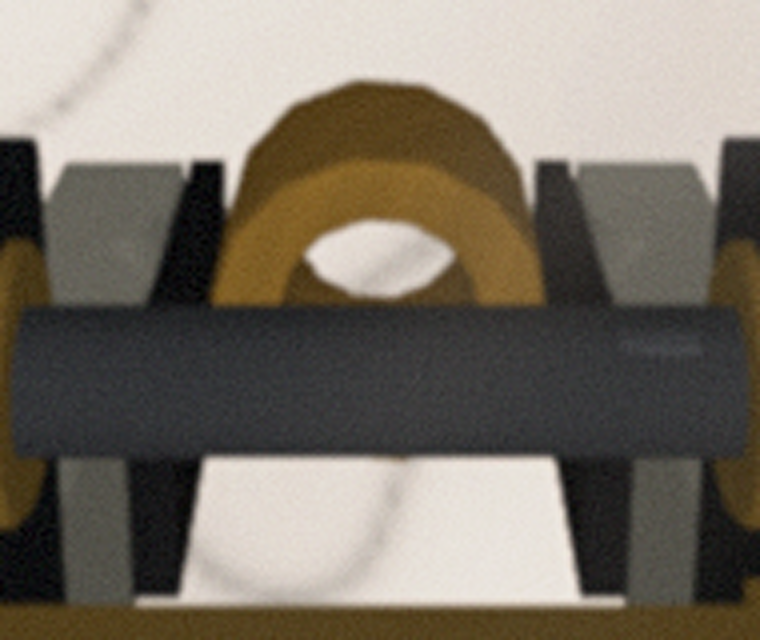

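Run:
```python
from h import *
M=cm("wrist");D=cm("side");S=cm("scene");print(get_state()["tcp_pos"])
for L in (0,.005,.01,.013,.016,.02,.025):
    a=onplane(M,325.3,139.2,.105+L);t=onplane(M,325.3,86.6,.083+L)
    b=[onplane(M,325.2,136.3,h+L)[:2].round(4) for h in (.050,.056)]
    print(L,a[:2].round(4),"tine dist",round(a[0]-t[0],4),"bearing",b, "pxside",proj(D,a).round(1),"pxscene",proj(S,a).round(1))
print("obs side 339.6,164.7 scene 435.9 231")
# knob
print(tri([(M,(325.3,139.2)),(S,(435.9,231)),(D,(339.6,164.7))]))
```

```text
[0.66650398 0.19392436 0.15416389]
0 [0.6047 0.1965] tine dist 0.0286 bearing [array([0.6046, 0.1965]), array([0.6044, 0.1965])] pxside [340.2 169.3] pxscene [436.6 236.4]
0.005 [0.6045 0.1965] tine dist 0.028 bearing [array([0.6045, 0.1965]), array([0.6043, 0.1965])] pxside [340.1 166.5] pxscene [437.1 234.5]
0.01 [0.6043 0.1965] tine dist 0.0274 bearing [array([0.6043, 0.1965]), array([0.6042, 0.1965])] pxside [340.1 163.6] pxscene [437.6 232.6]
0.013 [0.6042 0.1965] tine dist 0.0271 bearing [array([0.6043, 0.1965]), array([0.6041, 0.1965])] pxside [340.1 161.9] pxscene [437.9 231.5]
0.016 [0.6041 0.1965] tine dist 0.0267 bearing [array([0.6042, 0.1965]), array([0.604 , 0.1965])] pxside [340.1 160.2] pxscene [438.2 230.4]
0.02 [0.604  0.1964] tine dist 0.0262 bearing [array([0.6041, 0.1965]), array([0.6039, 0.1965])] pxside [340. 158.] pxscene [438.6 228.8]
0.025 [0.6038 0.1964] tine dist 0.0256 bearing [array([0.6039, 0.1965]), array([0.6038, 0.1965])] pxside [340.  155.1] pxscene [439.2 226.9]
obs side 339.6,164.7 scene 435.9 231
(array([0.60298508, 0.19496688, 0.1149924 ]), [array([-3. , -2.6]), array([0.7, 1.1]), array([-0.2, -0.7])])
```

Run:
```python
from h import *
go([.6046,.1966,.115],88.5)
```

```text
t 8.9667 tcp [0.6665 0.1939 0.1542] F [ 0.2 -0.2 -1.1] w 0.0316
shift units (turn last) [ 1.958  0.05  -3.098] shift if turned first [ 1.958  0.053 -3.098] turn units -0.009
```

step_arm:
  steps:
    - [[0, 0.05, -0.7], 0]
    - [[0, 0, -0.8], 0]
    - [[0.4, 0, -0.8], 0]
    - [[0.5, 0, -0.5], 0]
    - [[0.5, 0, -0.3], 0]
    - [[0.5, 0, 0], 0]
    - [[0.05, 0, 0], 0]
    - [[0, 0, 0], 0]
    - [[0, 0, 0], 0]
    - [[0, 0, 0], 0]

```text
time_s: 9.8
tcp_pos: [0.6054, 0.1975, 0.1154]
eef_rot: [20.5, 90.0, 18.9]
contact_force: [0.6, -0.0, -0.9]
gripper_width: 0.0321
```

Run:
```python
from h import *
go([.6046,.1966,.115],88.5);M=cm("wrist");im=capture("wrist");zoom(im,230,220,190,160,4,"pics/w6.png");a=capture("side");b=capture("scene")
zoom(a,260,80,150,150,4,"pics/s6.png");zoom(b,370,110,130,140,4,"pics/c6.png")
for p in [(.6043,.1965,.116),(.6043,.1965,.155),(.6043,.1965,.131)]:
  print((proj(M,p)-[230,220])*4,(proj(cm("side"),p)-[260,80])*4,(proj(cm("scene"),p)-[370,110])*4)
```

```text
t 9.8 tcp [0.6054 0.1975 0.1154] F [ 0.6 -0.  -0.9] w 0.0321
shift units (turn last) [ 0.022 -0.046 -0.039] shift if turned first [ 0.022 -0.046 -0.039] turn units -0.004
[365.77618453 232.60482337] [320.39269733 332.28359235] [270.91157919 489.0451866 ]
[362.77306229 386.09696672] [322.52162093 241.81538078] [288.51984179 429.97449295]
[364.77502436 283.77497487] [321.2008561  297.94103624] [277.51992236 466.87608203]
```

View pics/w6.png

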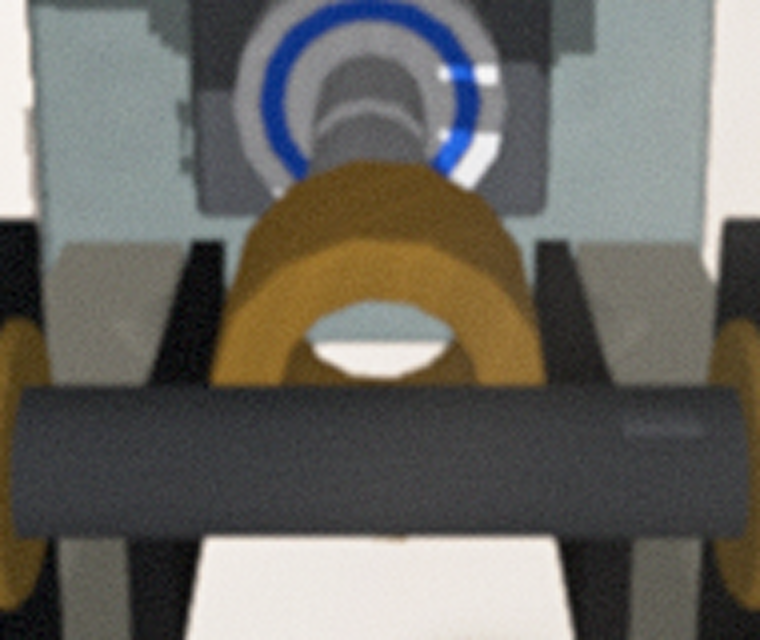

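View pics/s6.png

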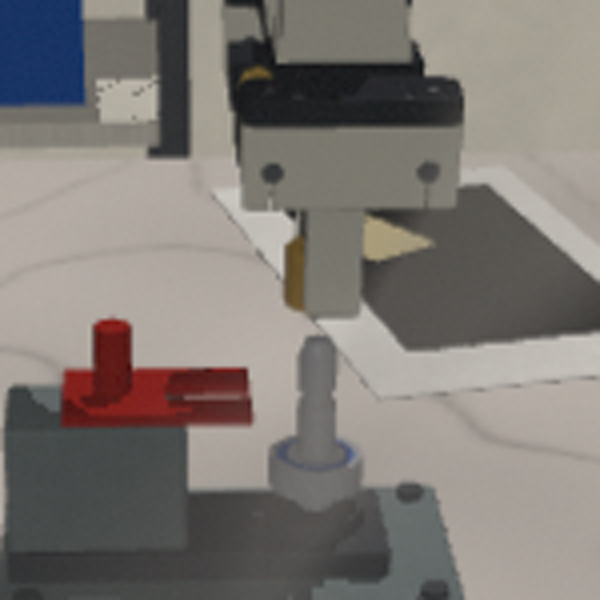

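View pics/c6.png

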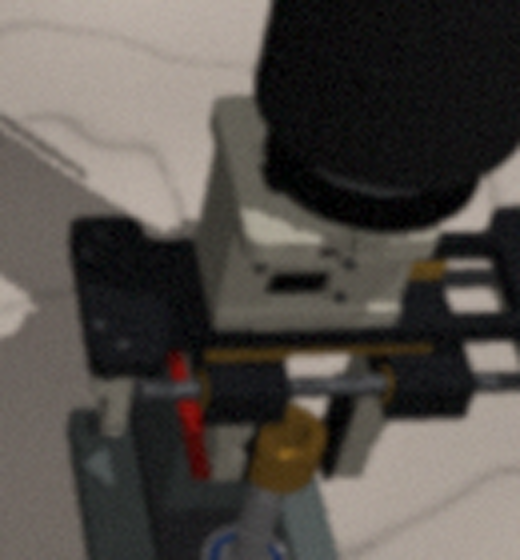

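Run:
```python
from h import *
M=cm("wrist")
for z in (.129,.131,.133): print(z,onplane(M,324.5,219.5+160/4,z)+[.016,0,0],onplane(M,324.5,219.5+239/4,z+.024)+[.016,0,0])
s,R=tool();print(s["tcp_pos"],R.round(3))
```

```text
0.129 [0.60646294 0.1983107  0.129     ] [0.60598232 0.19832024 0.153     ]
0.131 [0.60579044 0.19832838 0.131     ] [0.60520069 0.19834084 0.155     ]
0.133 [0.60511795 0.19834606 0.133     ] [0.60441907 0.19836143 0.157     ]
[0.60500752 0.19752312 0.11532252] [[ 0.001  0.026  1.   ]
 [ 0.     1.    -0.026]
 [-1.     0.     0.001]]
```

step_arm:
  steps:
    - [[0, -0.06, -0.06], 0]
    - [[0.3, 0, 0], 0]
    - [[0.2, 0, 0], 0]
    - [[0.1, 0, 0], 0]
    - [[0.1, 0, 0], 0]
    - [[0.1, 0, 0], 0]
    - [[0.1, 0, 0], 0]
    - [[0.1, 0, 0], 0]
    - [[0, 0, 0], 0]
    - [[0, 0, 0], 0]

```text
time_s: 10.78
tcp_pos: [0.6033, 0.1963, 0.0948]
eef_rot: [-139.9, 90.0, -141.4]
contact_force: [-0.0, -0.3, -1.5]
gripper_width: 0.0319
```

Run:
```python
from h import *
go([.6046,.1966,.09],88.5);im=capture("wrist");zoom(im,230,220,190,160,4,"pics/w7.png");a=capture("side")
zoom(a,260,80,150,150,4,"pics/s7.png")
```

```text
t 10.7833 tcp [0.6033 0.1963 0.0948] F [-0.  -0.3 -1.5] w 0.0319
shift units (turn last) [0.242 0.017 0.064] shift if turned first [0.242 0.017 0.064] turn units 0.001
```

View pics/w7.png

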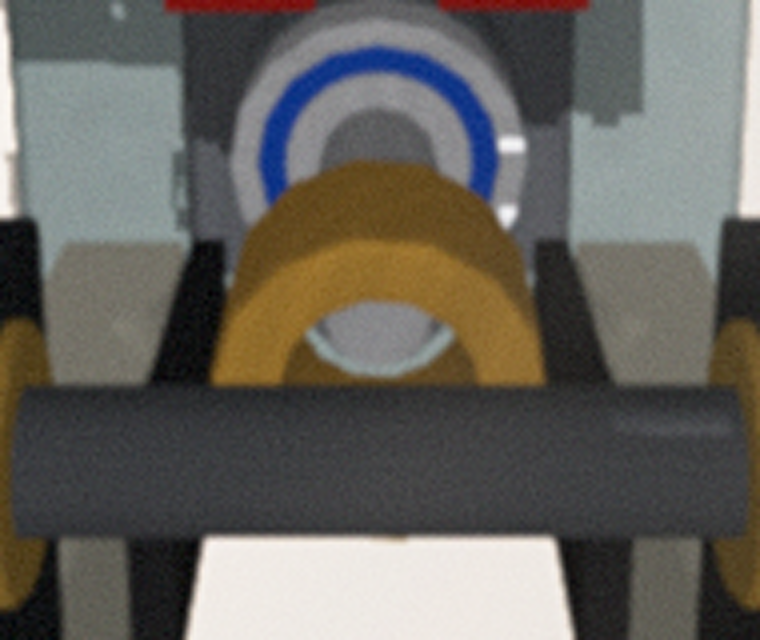

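View pics/s7.png

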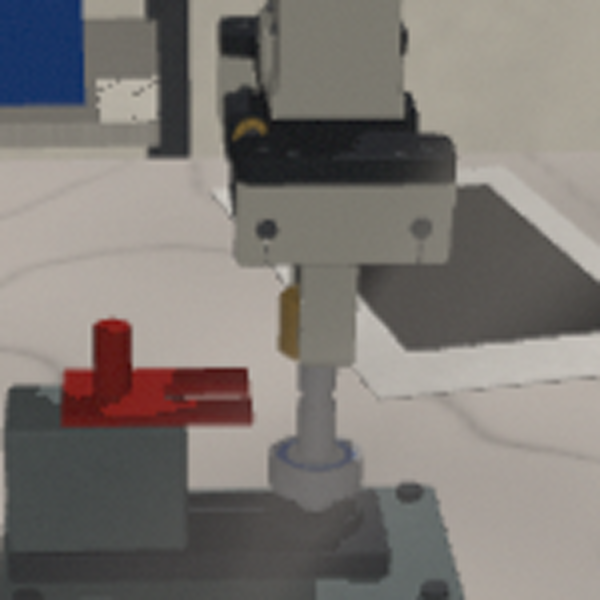

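The spacer is at the shaft tip, with the shaft visible and centred through the bore (zoom 380,335) and no force. I'll continue down.

step_arm:
  steps:
    - [[0.15, 0, 0], 0]
    - [[0.15, 0, 0], 0]
    - [[0.15, 0, 0], 0]
    - [[0.15, 0, 0], 0]
    - [[0, 0, 0], 0]

```text
time_s: 11.3
tcp_pos: [0.6031, 0.1961, 0.0821]
eef_rot: [-145.5, 89.9, -147.0]
contact_force: [0.6, -0.4, -0.6]
gripper_width: 0.0318
```

step_arm:
  steps:
    - [[0.15, 0, 0], 0]
    - [[0.15, 0, 0], 0]
    - [[0.15, 0, 0], 0]
    - [[0.15, 0, 0], 0]
    - [[0, 0, 0], 0]

```text
time_s: 11.72
tcp_pos: [0.6031, 0.1961, 0.0702]
eef_rot: [-147.2, 90.0, -148.7]
contact_force: [0.7, -0.1, -0.8]
gripper_width: 0.0319
```

step_arm:
  steps:
    - [[0.15, 0, 0], 0]
    - [[0.15, 0, 0], 0]
    - [[0.1, 0, 0], 0]
    - [[0.1, 0, 0], 0]
    - [[0, 0, 0], 0]

```text
time_s: 12.13
tcp_pos: [0.6031, 0.1962, 0.0604]
eef_rot: [-151.0, 90.0, -152.5]
contact_force: [0.1, -0.3, -0.6]
gripper_width: 0.0318
```

Run:
```python
from h import *
go([.6046,.1966,.09],88.5);a=capture("side")
zoom(a,260,80,150,150,4,"pics/s8.png")
```

```text
t 12.1333 tcp [0.6031 0.1962 0.0604] F [ 0.1 -0.3 -0.6] w 0.0318
shift units (turn last) [-1.479  0.023  0.073] shift if turned first [-1.479  0.023  0.073] turn units -0.001
```

View pics/s8.png

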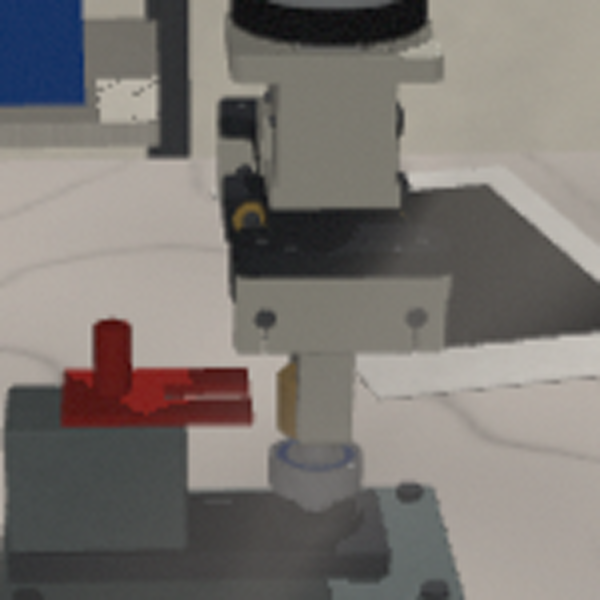

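step_arm:
  steps:
    - [[0.1, 0, 0], 0]
    - [[0.1, 0, 0], 0]
    - [[0.05, 0, 0], 0]
    - [[0, 0, 0], 0]

```text
time_s: 12.52
tcp_pos: [0.6032, 0.1962, 0.0556]
eef_rot: [-150.3, 90.0, -151.8]
contact_force: [-0.8, -0.8, -1.1]
gripper_width: 0.0314
```

step_arm:
  steps:
    - [[0.05, 0, 0], 0]
    - [[0, 0, 0], 0]

```text
time_s: 12.68
tcp_pos: [0.6033, 0.1963, 0.0549]
eef_rot: [-166.6, 90.0, -168.1]
contact_force: [-0.1, 0.3, -0.6]
gripper_width: 0.0323
```

step_arm:
  steps:
    - [[0.05, 0, 0], 0]
    - [[0, 0, 0], 0]

```text
time_s: 12.85
tcp_pos: [0.6033, 0.1963, 0.0538]
eef_rot: [-174.6, 90.0, -176.1]
contact_force: [-0.1, -0.8, -1.4]
gripper_width: 0.0318
```

step_arm:
  steps:
    - [[0.05, 0, 0], 0]
    - [[0, 0, 0], 0]

```text
time_s: 13.02
tcp_pos: [0.6033, 0.1963, 0.0528]
eef_rot: [-163.7, 90.0, -165.2]
contact_force: [0.5, 0.4, -1.0]
gripper_width: 0.0315
```

step_arm:
  steps:
    - [[0.05, 0, 0], 0]
    - [[0, 0, 0], 0]

```text
time_s: 13.18
tcp_pos: [0.6033, 0.1963, 0.0518]
eef_rot: [-162.8, 90.0, -164.3]
contact_force: [-0.6, -1.1, -1.3]
gripper_width: 0.0315
```

step_arm:
  steps:
    - [[0.05, 0, 0], 0]
    - [[0, 0, 0], 0]

```text
time_s: 13.35
tcp_pos: [0.6033, 0.1962, 0.0508]
eef_rot: [-161.6, 90.0, -163.1]
contact_force: [-0.1, -0.1, -1.6]
gripper_width: 0.0318
```

step_arm:
  steps:
    - [[0.05, 0, 0], 0]
    - [[0, 0, 0], 0]

```text
time_s: 13.52
tcp_pos: [0.6032, 0.1963, 0.0498]
eef_rot: [-149.7, 90.0, -151.2]
contact_force: [0.4, 0.4, -2.0]
gripper_width: 0.0314
```

Run:
```python
from h import *
go([.6046,.1966,.09],88.5);a=capture("side")
zoom(a,260,80,150,150,4,"pics/s9.png")
```

```text
t 13.5167 tcp [0.6032 0.1963 0.0498] F [ 0.4  0.4 -2. ] w 0.0314
shift units (turn last) [-2.011  0.019  0.067] shift if turned first [-2.011  0.019  0.067] turn units -0.001
```

View pics/s9.png

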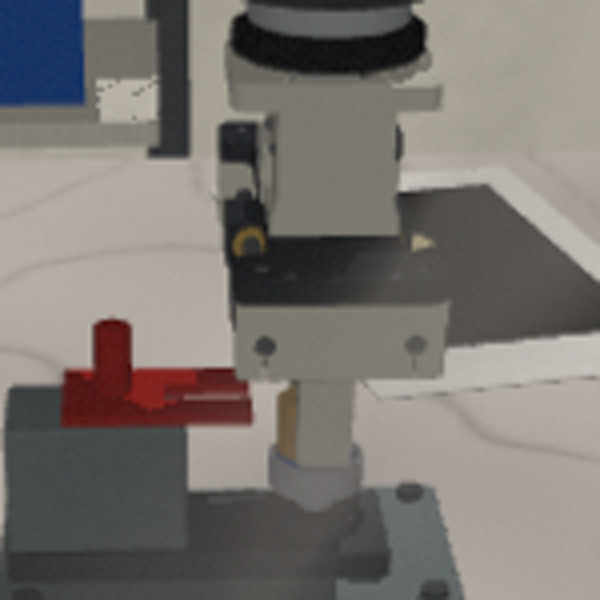

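step_arm:
  steps:
    - [[0.05, 0, 0], 0]
    - [[0, 0, 0], 0]

```text
time_s: 13.73
tcp_pos: [0.6033, 0.1962, 0.0488]
eef_rot: [-155.1, 90.0, -156.6]
contact_force: [0.3, -0.4, -0.9]
gripper_width: 0.032
```

step_arm:
  steps:
    - [[0.05, 0, 0], 0]
    - [[0, 0, 0], 0]

```text
time_s: 13.9
tcp_pos: [0.6035, 0.1963, 0.0481]
eef_rot: [13.2, 90.0, 11.7]
contact_force: [0.6, -0.1, 0.3]
gripper_width: 0.0319
```

step_arm:
  steps:
    - [[0.05, 0, 0], 0]
    - [[0, 0, 0], 0]

```text
time_s: 14.07
tcp_pos: [0.6035, 0.1963, 0.0473]
eef_rot: [10.0, 90.0, 8.5]
contact_force: [-1.6, -0.2, 4.4]
gripper_width: 0.0316
```

Contact at TCP z≈0.048 puts the bearing top near 0.064, which fits L≈10. I'll release and rise.

step_arm:
  steps:
    - [[0, 0, 0], 0]
    - [[0, 0, 0], 0]
    - [[0, 0, 0], 0]
    - [[0, 0, 0], 0]
    - [[-0.3, 0, 0], 0]
    - [[-0.6, 0, 0], 0]
    - [[-0.8, 0, 0], 0]
    - [[-0.9, 0, 0], 0]
    - [[-0.9, 0, 0], 0]
    - [[-0.9, 0, 0], 0]
  fingers: 0.4

```text
time_s: 14.9
tcp_pos: [0.6035, 0.1964, 0.1371]
eef_rot: [26.5, 89.9, 25.0]
contact_force: [-0.4, -0.7, 0.3]
gripper_width: 0.0524
```

Run:
```python
from h import *
go([.570,-.1547,.12],88.5);a=capture("side")
zoom(a,260,80,150,150,4,"pics/s10.png")
```

```text
t 14.9 tcp [0.6035 0.1964 0.1371] F [-0.4 -0.7  0.3] w 0.0524
shift units (turn last) [  0.848 -17.592  -1.22 ] shift if turned first [  0.848 -17.592  -1.218] turn units 0.001
```

View pics/s10.png

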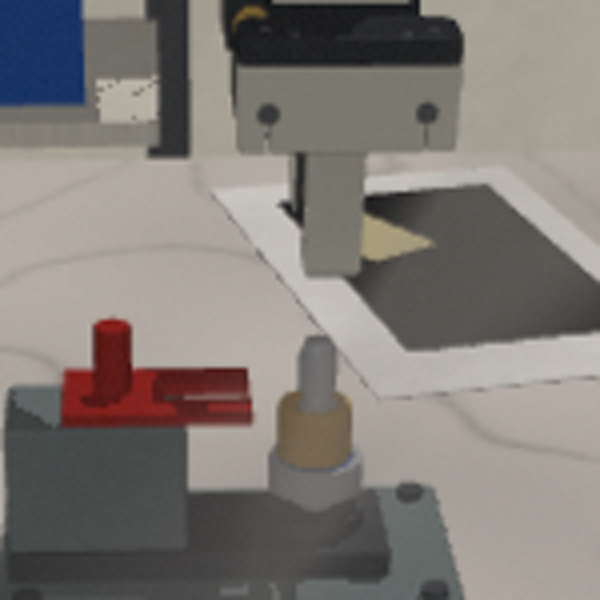

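The spacer is on the shaft against the bearing (side zoom 315,430). Next is the washer.

step_arm:
  steps:
    - [[-0.1, -0.9, -0.06], 0]
    - [[0, -0.98, -0.07], 0]
    - [[0, -0.98, -0.07], 0]
    - [[0, -0.98, -0.07], 0]
    - [[0, -0.98, -0.07], 0]
    - [[0, -0.98, -0.07], 0]
    - [[0, -0.98, -0.07], 0]
    - [[0, -0.98, -0.07], 0]
    - [[0, -0.98, -0.07], 0]
    - [[0, -0.98, -0.07], 0]
    - [[0.2, -0.98, -0.07], 0]
    - [[0.3, -0.98, -0.07], 0]
    - [[0.3, -0.98, -0.07], 0]
    - [[0.5, -0.98, -0.07], 0]
    - [[0.5, -0.98, -0.07], 0]
    - [[0.5, -0.98, -0.07], 0]
    - [[0.5, -0.98, -0.07], 0]
    - [[0.3, -0.98, -0.07], 0]
    - [[0, 0, 0], 0]
    - [[0, 0, 0], 0]

```text
time_s: 16.62
tcp_pos: [0.5688, -0.1552, 0.0753]
eef_rot: [-148.7, 90.0, -150.3]
contact_force: [-0.0, 0.7, 0.0]
gripper_width: 0.0527
```

Run:
```python
from h import *
go([.570,-.1547,.0],88.5);M=cm("wrist");im=capture("wrist");cv2.imwrite("pics/w11.png",im)
p=proj(M,(.570,-.1547,.014));print(p);x,y=int(p[0])-60,int(p[1])-60
zoom(im,x,y,120,120,5,"pics/w11z.png");print(x,y)
```

```text
t 16.6167 tcp [ 0.5688 -0.1552  0.0753] F [-0.   0.7  0. ] w 0.0527
shift units (turn last) [3.763 0.026 0.058] shift if turned first [3.763 0.026 0.058] turn units -0.019
[324.6898696  244.79120554]
264 184
```

View pics/w11z.png

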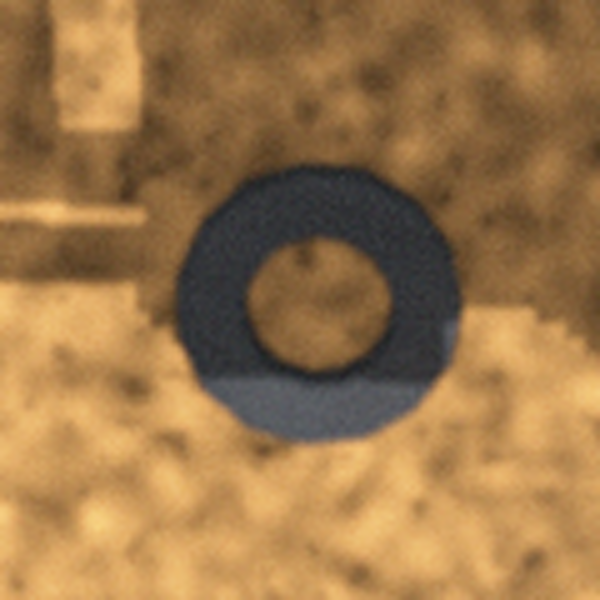

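Run:
```python
from h import *
M=cm("wrist");p=onplane(M,327.4,244.8,.014);print(p);go([p[0]+.0003,p[1],-.006],88.5)
```

```text
[ 0.57068315 -0.15237352  0.014     ]
t 16.6667 tcp [ 0.5693 -0.1545  0.0756] F [ 0.4 -0.4 -0.7] w 0.0528
shift units (turn last) [4.081 0.109 0.079] shift if turned first [4.081 0.109 0.079] turn units -0.009
```

step_arm:
  steps:
    - [[0.4, 0.08, 0.07], 0]
    - [[0.8, 0, 0], 0]
    - [[0.8, 0, 0], 0]
    - [[0.8, 0, 0], 0]
    - [[0.5, 0, 0], 0]
    - [[0.4, 0, 0], 0]
    - [[0.3, 0, 0], 0]
    - [[0, 0, 0], 0]
    - [[0, 0, 0], 0]

```text
time_s: 17.42
tcp_pos: [0.5708, -0.1524, -0.0049]
eef_rot: [-91.5, 90.0, -92.9]
contact_force: [0.3, -0.1, -0.8]
gripper_width: 0.053
```

step_arm:
  steps:
    - [[0.075, 0, 0], 0]
    - [[0.075, 0, 0], 0]
    - [[0, 0, 0], 0]
    - [[0, 0, 0], 0]

```text
time_s: 17.75
tcp_pos: [0.5707, -0.1526, -0.0078]
eef_rot: [4.5, 90.0, 3.0]
contact_force: [0.9, 0.2, 0.3]
gripper_width: 0.0524
```

Run:
```python
from h import *
go([.570,-.1547,.0],88.5);im=capture("wrist");zoom(im,180,210,340,200,2.3,"pics/w12.png");zoom(capture("scene"),150,180,200,150,4,"pics/c12.png")
```

```text
t 17.75 tcp [ 0.5707 -0.1526 -0.0078] F [0.9 0.2 0.3] w 0.0524
shift units (turn last) [-0.388 -0.106 -0.034] shift if turned first [-0.388 -0.106 -0.034] turn units -0.001
```

View pics/w12.png

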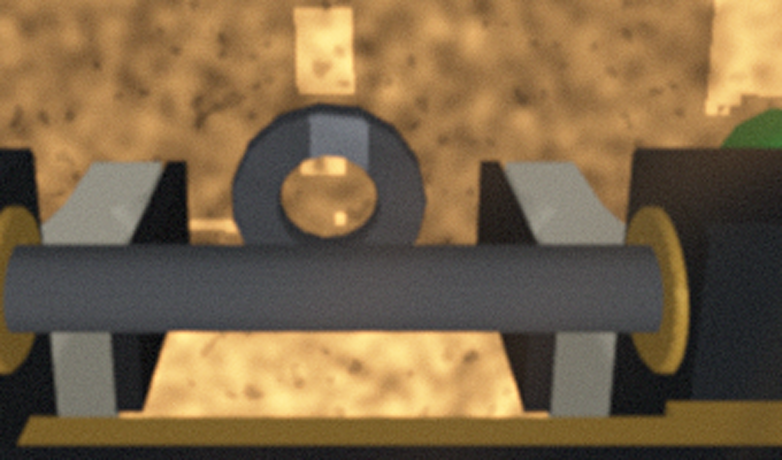

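View pics/c12.png

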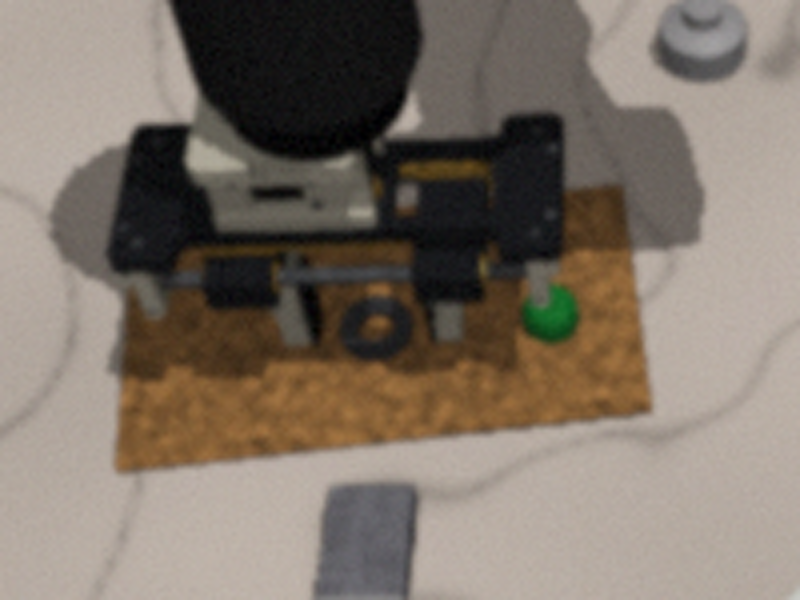

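step_arm:
  steps:
    - [[0.05, 0, 0], 0]
    - [[0.05, 0, 0], 0]
    - [[0, 0, 0], 0]
    - [[0, 0, 0], 0]

```text
time_s: 18.18
tcp_pos: [0.5705, -0.1526, -0.0102]
eef_rot: [176.3, 90.0, 174.8]
contact_force: [-0.1, -0.3, 0.2]
gripper_width: 0.0529
```

step_arm:
  steps:
    - [[0.05, 0, 0], 0]
    - [[0, 0, 0], 0]
    - [[0, 0, 0], 0]

```text
time_s: 18.43
tcp_pos: [0.5705, -0.1526, -0.0111]
eef_rot: [-173.8, 90.0, -175.3]
contact_force: [0.4, 0.2, -0.4]
gripper_width: 0.0523
```

step_arm:
  steps:
    - [[0.05, 0, 0], 0]
    - [[0, 0, 0], 0]
    - [[0, 0, 0], 0]

```text
time_s: 18.68
tcp_pos: [0.5705, -0.1526, -0.0121]
eef_rot: [-176.5, 90.0, -178.0]
contact_force: [0.4, -1.1, -0.4]
gripper_width: 0.0525
```

step_arm:
  steps:
    - [[0.05, 0, 0], 0]
    - [[0, 0, 0], 0]
    - [[0, 0, 0], 0]

```text
time_s: 18.93
tcp_pos: [0.5706, -0.1525, -0.0131]
eef_rot: [169.3, 90.0, 167.8]
contact_force: [-0.2, -0.1, -0.4]
gripper_width: 0.0526
```

step_arm:
  steps:
    - [[0.05, 0, 0], 0]
    - [[0, 0, 0], 0]
    - [[0, 0, 0], 0]

```text
time_s: 19.18
tcp_pos: [0.5707, -0.1526, -0.0133]
eef_rot: [-15.8, 90.0, -17.3]
contact_force: [-2.4, 1.6, 7.9]
gripper_width: 0.0525
```

step_arm:
  steps:
    - [[0.05, 0, 0], 0]
    - [[0, 0, 0], 0]
    - [[0, 0, 0], 0]

```text
time_s: 19.43
tcp_pos: [0.5707, -0.1526, -0.0133]
eef_rot: [-20.4, 90.0, -21.8]
contact_force: [-5.5, 2.6, 15.8]
gripper_width: 0.0525
```

Touched the board at −0.0133, so the fingertip is 19.3 mm behind the reported TCP. I'll back up to put the tip about 1.5 mm above the board and grip.

step_arm:
  steps:
    - [[-0.16, 0, 0], 0]
    - [[0, 0, 0], 0]
    - [[0, 0, 0], 0]

```text
time_s: 19.68
tcp_pos: [0.5708, -0.1525, -0.0117]
eef_rot: [10.9, 90.0, 9.4]
contact_force: [0.2, -0.2, 0.0]
gripper_width: 0.0524
```

step_arm:
  steps:
    - [[0, 0, 0], 0]
    - [[0, 0, 0], 0]
    - [[0, 0, 0], 0]
    - [[0, 0, 0], 0]
    - [[0, 0, 0], 0]
    - [[0, 0, 0], 0]
  fingers: 1
  grip_force: 30

```text
time_s: 20.18
tcp_pos: [0.5705, -0.1526, -0.012]
eef_rot: [176.2, 90.0, 174.7]
contact_force: [-0.5, -0.2, -0.5]
gripper_width: 0.0344
```

step_arm:
  steps:
    - [[-0.4, 0, 0], 0]
    - [[-0.8, 0, 0], 0]
    - [[-0.9, 0, 0], 0]
    - [[-0.9, 0, 0], 0]
    - [[-0.9, 0, 0], 0]
    - [[-0.9, 0, 0], 0]
    - [[-0.9, 0, 0], 0]
    - [[-0.9, 0, 0], 0]
    - [[0, 0, 0], 0]
    - [[0, 0, 0], 0]

```text
time_s: 21.02
tcp_pos: [0.5713, -0.1525, 0.1219]
eef_rot: [5.4, 89.8, 3.9]
contact_force: [0.2, 0.3, -1.4]
gripper_width: 0.0345
```

Run:
```python
from h import *
go([.6035,.1963,.13],88.5);im=capture("wrist");zoom(im,230,220,190,160,4,"pics/w13.png");zoom(capture("side"),250,200,200,150,4,"pics/s13.png")
```

```text
t 21.0167 tcp [ 0.5713 -0.1525  0.1219] F [ 0.2  0.3 -1.4] w 0.0345
shift units (turn last) [-0.398 17.478  1.153] shift if turned first [-0.398 17.478  1.154] turn units -0.0
```

View pics/w13.png

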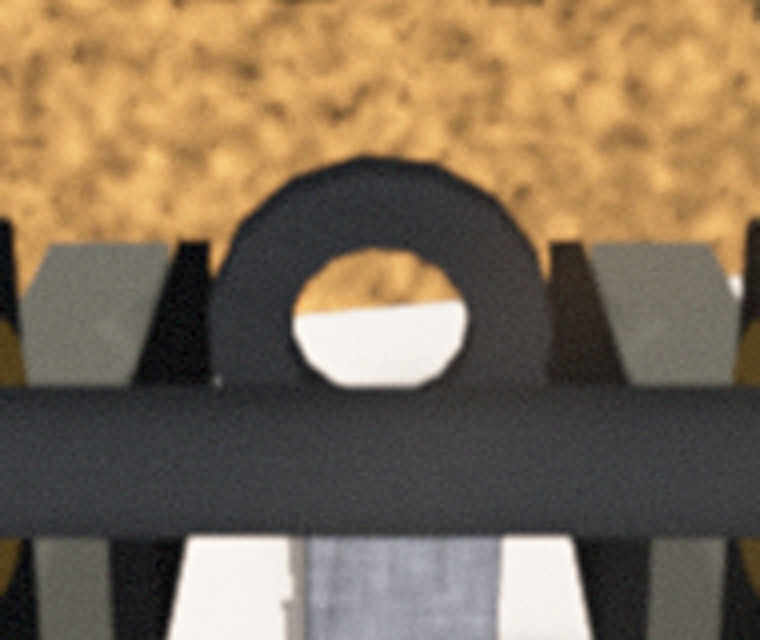

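View pics/s13.png

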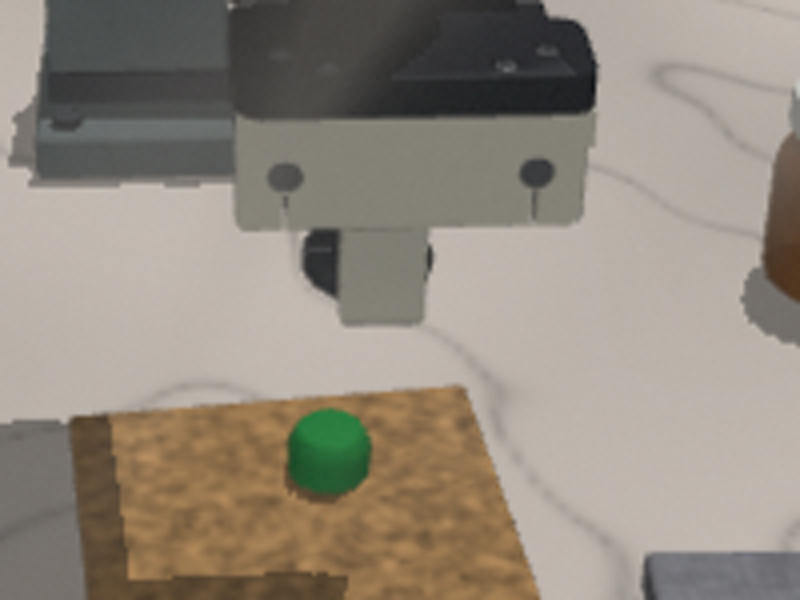

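The washer is held and looks flat. I'll carry it to the shaft.

step_arm:
  steps:
    - [[-0.2, 0.9, 0.06], 0]
    - [[-0.2, 0.97, 0.06], 0]
    - [[0, 0.97, 0.06], 0]
    - [[0, 0.97, 0.06], 0]
    - [[0, 0.97, 0.06], 0]
    - [[0, 0.97, 0.07], 0]
    - [[0, 0.97, 0.07], 0]
    - [[0, 0.97, 0.07], 0]
    - [[0, 0.97, 0.07], 0]
    - [[0, 0.97, 0.07], 0]
    - [[0, 0.97, 0.07], 0]
    - [[0, 0.97, 0.07], 0]
    - [[0, 0.97, 0.07], 0]
    - [[0, 0.97, 0.07], 0]
    - [[0, 0.97, 0.06], 0]
    - [[0, 0.97, 0.06], 0]
    - [[0, 0.97, 0.06], 0]
    - [[0, 0.9, 0.06], 0]
    - [[0, 0, 0], 0]
    - [[0, 0, 0], 0]

```text
time_s: 22.78
tcp_pos: [0.6026, 0.1938, 0.1271]
eef_rot: [-146.8, 89.9, -148.3]
contact_force: [-0.4, -0.1, -0.6]
gripper_width: 0.0348
```

Run:
```python
from h import *
go([.6035,.1963,.1],88.5)
```

```text
t 22.7833 tcp [0.6026 0.1938 0.1271] F [-0.4 -0.1 -0.6] w 0.0348
shift units (turn last) [1.357 0.126 0.043] shift if turned first [1.357 0.126 0.042] turn units 0.013
```

step_arm:
  steps:
    - [[0.3, 0.12, 0.05], 0]
    - [[0.5, 0, 0], 0]
    - [[0.4, 0, 0], 0]
    - [[0, 0, 0], 0]
    - [[0, 0, 0], 0]
    - [[0, 0, 0], 0]

```text
time_s: 23.28
tcp_pos: [0.6042, 0.1951, 0.1041]
eef_rot: [-113.0, 90.0, -114.5]
contact_force: [0.2, 0.0, -0.8]
gripper_width: 0.0348
```

Run:
```python
from h import *
go([.6035,.1963,.08],88.5);im=capture("wrist");zoom(im,230,220,190,160,4,"pics/w14.png");zoom(capture("side"),260,80,150,150,4,"pics/s14.png")
```

```text
t 23.2833 tcp [0.6042 0.1951 0.1041] F [ 0.2  0.  -0.8] w 0.0348
shift units (turn last) [ 1.205  0.06  -0.038] shift if turned first [ 1.205  0.06  -0.038] turn units -0.004
```

View pics/w14.png

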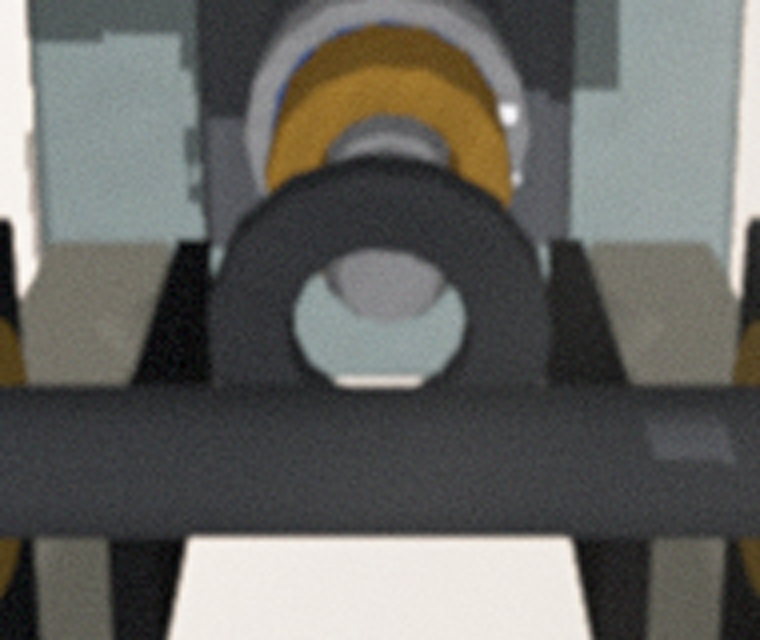

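View pics/s14.png

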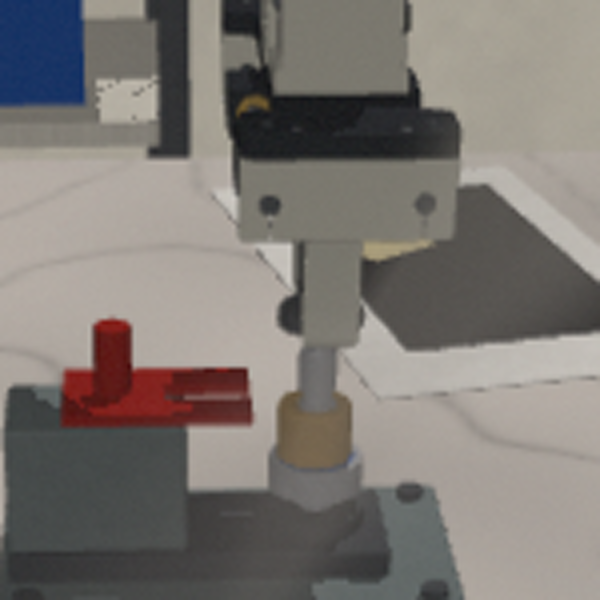

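step_arm:
  steps:
    - [[0, 0.05, -0.05], 0]
    - [[0.2, 0, 0], 0]
    - [[0.15, 0, 0], 0]
    - [[0.1, 0, 0], 0]
    - [[0, 0, 0], 0]
    - [[0, 0, 0], 0]

```text
time_s: 23.88
tcp_pos: [0.603, 0.1964, 0.0949]
eef_rot: [-141.4, 90.0, -142.9]
contact_force: [0.0, -0.5, 0.0]
gripper_width: 0.0348
```

Run:
```python
from h import *
go([.6035,.1963,.08],88.5);im=capture("wrist");zoom(im,230,220,190,160,4,"pics/w15.png")
```

```text
t 23.8833 tcp [0.603  0.1964 0.0949] F [ 0.  -0.5  0. ] w 0.0348
shift units (turn last) [ 0.745 -0.007  0.023] shift if turned first [ 0.745 -0.007  0.023] turn units 0.0
```

View pics/w15.png

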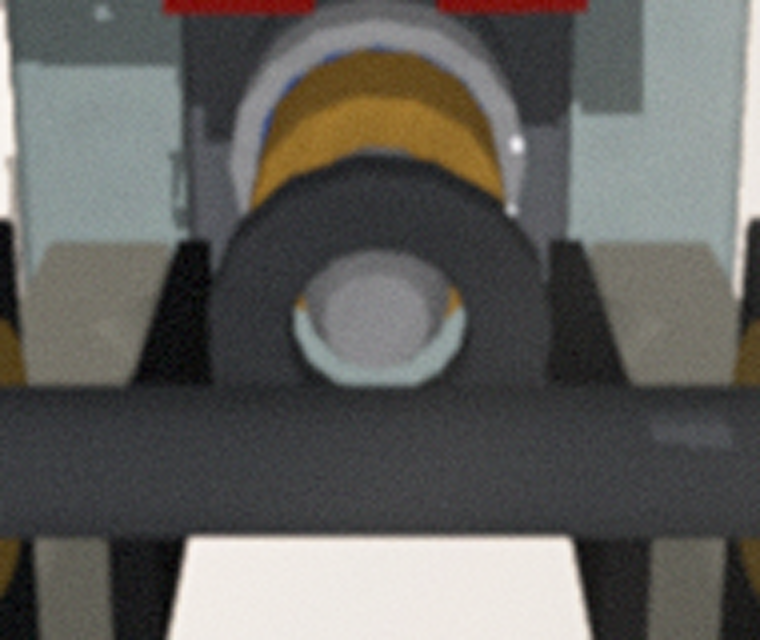

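The shaft is centred in the washer bore (378,315 vs 380,318). I'll go down and feel for contact.

step_arm:
  steps:
    - [[0.15, 0, 0], 0]
    - [[0.15, 0, 0], 0]
    - [[0.15, 0, 0], 0]
    - [[0.15, 0, 0], 0]
    - [[0, 0, 0], 0]

```text
time_s: 24.35
tcp_pos: [0.6027, 0.1962, 0.0822]
eef_rot: [-150.2, 89.9, -151.7]
contact_force: [0.3, -0.5, -0.6]
gripper_width: 0.0345
```

step_arm:
  steps:
    - [[0.15, 0, 0], 0]
    - [[0.15, 0, 0], 0]
    - [[0.1, 0, 0], 0]
    - [[0, 0, 0], 0]

```text
time_s: 24.68
tcp_pos: [0.6028, 0.1963, 0.0745]
eef_rot: [-152.0, 89.9, -153.5]
contact_force: [0.1, 0.6, -0.5]
gripper_width: 0.0346
```

step_arm:
  steps:
    - [[0.1, 0, 0], 0]
    - [[0, 0, 0], 0]

```text
time_s: 24.85
tcp_pos: [0.6031, 0.1965, 0.0729]
eef_rot: [-151.3, 90.0, -152.8]
contact_force: [0.5, -0.7, -0.7]
gripper_width: 0.0348
```

step_arm:
  steps:
    - [[0.05, 0, 0], 0]
    - [[0, 0, 0], 0]

```text
time_s: 25.02
tcp_pos: [0.6031, 0.1965, 0.0721]
eef_rot: [-144.7, 90.0, -146.2]
contact_force: [-0.0, -0.2, 0.2]
gripper_width: 0.0345
```

step_arm:
  steps:
    - [[0.05, 0, 0], 0]
    - [[0, 0, 0], 0]

```text
time_s: 25.18
tcp_pos: [0.6031, 0.1965, 0.071]
eef_rot: [-157.3, 90.0, -158.8]
contact_force: [0.3, -0.8, -0.2]
gripper_width: 0.0347
```

step_arm:
  steps:
    - [[0.05, 0, 0], 0]
    - [[0, 0, 0], 0]

```text
time_s: 25.35
tcp_pos: [0.6031, 0.1965, 0.07]
eef_rot: [-157.7, 90.0, -159.2]
contact_force: [0.1, 1.2, -0.0]
gripper_width: 0.0345
```

step_arm:
  steps:
    - [[0.05, 0, 0], 0]
    - [[0, 0, 0], 0]

```text
time_s: 25.52
tcp_pos: [0.6032, 0.1966, 0.0692]
eef_rot: [25.4, 90.0, 23.9]
contact_force: [0.0, 0.2, -0.6]
gripper_width: 0.0347
```

step_arm:
  steps:
    - [[0.05, 0, 0], 0]
    - [[0, 0, 0], 0]
    - [[0, 0, 0], 0]

```text
time_s: 25.77
tcp_pos: [0.6033, 0.1965, 0.0685]
eef_rot: [15.3, 90.0, 13.9]
contact_force: [-1.7, -0.1, 4.3]
gripper_width: 0.0349
```

Contact at 0.069. Now I'll press in small steps and watch the force.

step_arm:
  steps:
    - [[0.03, 0, 0], 0]
    - [[0, 0, 0], 0]
    - [[0, 0, 0], 0]

```text
time_s: 26.02
tcp_pos: [0.6033, 0.1966, 0.0678]
eef_rot: [19.4, 90.0, 17.9]
contact_force: [-1.4, -1.2, 4.1]
gripper_width: 0.0348
```

step_arm:
  steps:
    - [[0.03, 0, 0], 0]
    - [[0, 0, 0], 0]
    - [[0, 0, 0], 0]

```text
time_s: 26.27
tcp_pos: [0.6033, 0.1966, 0.0671]
eef_rot: [22.8, 90.0, 21.3]
contact_force: [-0.9, -0.7, 4.3]
gripper_width: 0.0349
```

step_arm:
  steps:
    - [[0.05, 0, 0], 0]
    - [[0, 0, 0], 0]
    - [[0, 0, 0], 0]

```text
time_s: 26.52
tcp_pos: [0.6032, 0.1965, 0.0659]
eef_rot: [4.7, 90.0, 3.2]
contact_force: [-0.3, 0.9, 4.4]
gripper_width: 0.035
```

step_arm:
  steps:
    - [[0.05, 0, 0], 0]
    - [[0, 0, 0], 0]
    - [[0, 0, 0], 0]

```text
time_s: 26.77
tcp_pos: [0.6032, 0.1965, 0.0649]
eef_rot: [24.9, 90.0, 23.4]
contact_force: [-0.2, -0.4, 3.3]
gripper_width: 0.035
```

step_arm:
  steps:
    - [[0.05, 0, 0], 0]
    - [[0, 0, 0], 0]
    - [[0, 0, 0], 0]

```text
time_s: 27.02
tcp_pos: [0.6032, 0.1965, 0.0639]
eef_rot: [24.5, 90.0, 23.0]
contact_force: [0.4, 0.6, 3.8]
gripper_width: 0.0345
```

Run:
```python
from h import *
go([.6035,.1963,.08],88.5);im=capture("wrist");zoom(im,230,220,190,160,4,"pics/w16.png");zoom(capture("side"),260,80,150,150,4,"pics/s16.png")
```

```text
t 27.0167 tcp [0.6032 0.1965 0.0639] F [0.4 0.6 3.8] w 0.0345
shift units (turn last) [-0.805 -0.011  0.015] shift if turned first [-0.805 -0.011  0.015] turn units 0.0
```

View pics/w16.png

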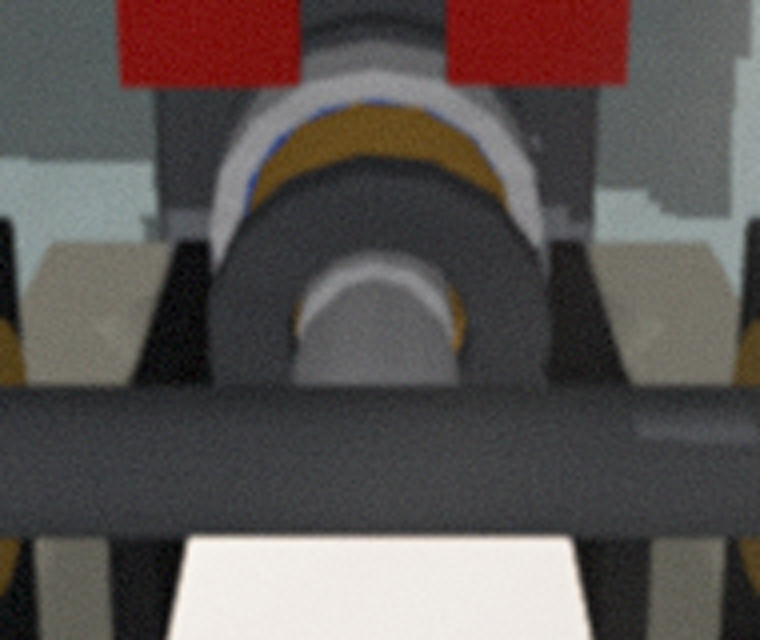

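View pics/s16.png

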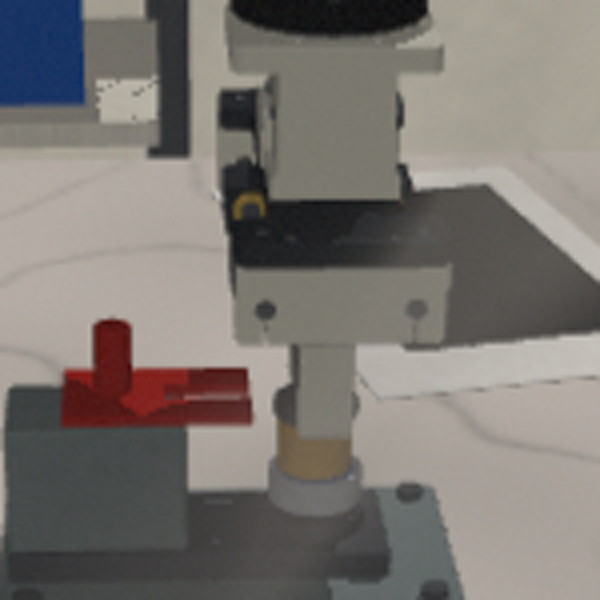

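The washer hasn't slipped in the grip, and the bearing is moving down with a steady ~4–5 N reading. I'll continue.

step_arm:
  steps:
    - [[0.05, 0, 0], 0]
    - [[0, 0, 0], 0]
    - [[0, 0, 0], 0]

```text
time_s: 27.37
tcp_pos: [0.6032, 0.1965, 0.0629]
eef_rot: [29.4, 90.0, 27.9]
contact_force: [0.1, -0.2, 3.6]
gripper_width: 0.0346
```

step_arm:
  steps:
    - [[0.05, 0, 0], 0]
    - [[0, 0, 0], 0]
    - [[0, 0, 0], 0]

```text
time_s: 27.62
tcp_pos: [0.6032, 0.1965, 0.0619]
eef_rot: [47.0, 90.0, 45.5]
contact_force: [0.4, 0.1, 3.7]
gripper_width: 0.0347
```

step_arm:
  steps:
    - [[0.05, 0, 0], 0]
    - [[0, 0, 0], 0]
    - [[0, 0, 0], 0]

```text
time_s: 27.87
tcp_pos: [0.6032, 0.1966, 0.0609]
eef_rot: [39.5, 90.0, 38.0]
contact_force: [0.3, -0.1, 4.0]
gripper_width: 0.0348
```

step_arm:
  steps:
    - [[0.04, 0, 0], 0]
    - [[0, 0, 0], 0]
    - [[0, 0, 0], 0]

```text
time_s: 28.12
tcp_pos: [0.6032, 0.1966, 0.0602]
eef_rot: [45.0, 90.0, 43.5]
contact_force: [1.3, 0.6, 4.2]
gripper_width: 0.0349
```

step_arm:
  steps:
    - [[0.03, 0, 0], 0]
    - [[0, 0, 0], 0]
    - [[0, 0, 0], 0]

```text
time_s: 28.37
tcp_pos: [0.6033, 0.1965, 0.0601]
eef_rot: [10.9, 90.0, 9.4]
contact_force: [-0.9, 0.1, 9.0]
gripper_width: 0.0348
```

step_arm:
  steps:
    - [[0.03, 0, 0], 0]
    - [[0, 0, 0], 0]
    - [[0, 0, 0], 0]

```text
time_s: 28.62
tcp_pos: [0.6034, 0.1966, 0.06]
eef_rot: [12.7, 90.0, 11.2]
contact_force: [-2.7, -0.1, 11.8]
gripper_width: 0.0348
```

step_arm:
  steps:
    - [[0.03, 0, 0], 0]
    - [[0, 0, 0], 0]
    - [[0, 0, 0], 0]

```text
time_s: 28.87
tcp_pos: [0.6035, 0.1966, 0.06]
eef_rot: [11.5, 89.9, 10.1]
contact_force: [-4.3, -0.7, 14.4]
gripper_width: 0.0345
```

step_arm:
  steps:
    - [[0.03, 0, 0], 0]
    - [[0, 0, 0], 0]
    - [[0, 0, 0], 0]

```text
time_s: 29.12
tcp_pos: [0.6036, 0.1966, 0.0599]
eef_rot: [11.3, 89.9, 9.9]
contact_force: [-5.0, -0.8, 17.9]
gripper_width: 0.0345
```

The hard stop is at 0.060: position has stopped changing while the force climbs to 18 N, and total travel is about 9 mm. I'll unload, then release.

step_arm:
  steps:
    - [[-0.05, 0, 0], 0]
    - [[-0.04, 0, 0], 0]
    - [[0, 0, 0], 0]
    - [[0, 0, 0], 0]

```text
time_s: 29.45
tcp_pos: [0.6033, 0.1966, 0.0601]
eef_rot: [16.7, 90.0, 15.2]
contact_force: [-1.4, 0.2, 8.3]
gripper_width: 0.0352
```

step_arm:
  steps:
    - [[0, 0, 0], 0]
    - [[0, 0, 0], 0]
    - [[0, 0, 0], 0]
    - [[0, 0, 0], 0]
    - [[-0.3, 0, 0], 0]
    - [[-0.6, 0, 0], 0]
    - [[-0.8, 0, 0], 0]
    - [[-0.8, 0, 0], 0]
    - [[-0.8, 0, 0], 0]
    - [[0, 0, 0], 0]
  fingers: 0.4

```text
time_s: 30.28
tcp_pos: [0.6053, 0.1974, 0.1304]
eef_rot: [26.1, 89.6, 24.7]
contact_force: [1.0, 0.6, 0.5]
gripper_width: 0.0525
```

Run:
```python
from h import *
go([.6035,.1963,.08],88.5);im=capture("wrist");cv2.imwrite("pics/w17.png",im);a=capture("side");zoom(a,260,80,150,150,4,"pics/s17.png")
S=cm("scene");c=capture("scene");zoom(c,375,160,100,130,4,"pics/c17.png")
```

```text
t 30.2833 tcp [0.6053 0.1974 0.1304] F [1.  0.6 0.5] w 0.0525
shift units (turn last) [ 2.522 -0.066 -0.101] shift if turned first [ 2.522 -0.066 -0.1  ] turn units 0.007
```

View pics/w17.png

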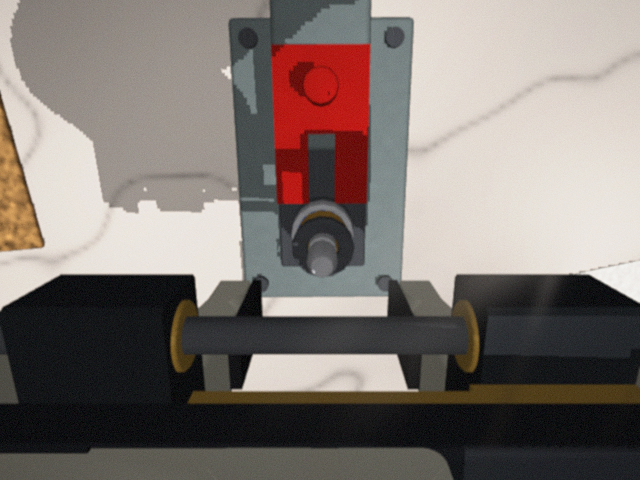

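View pics/s17.png

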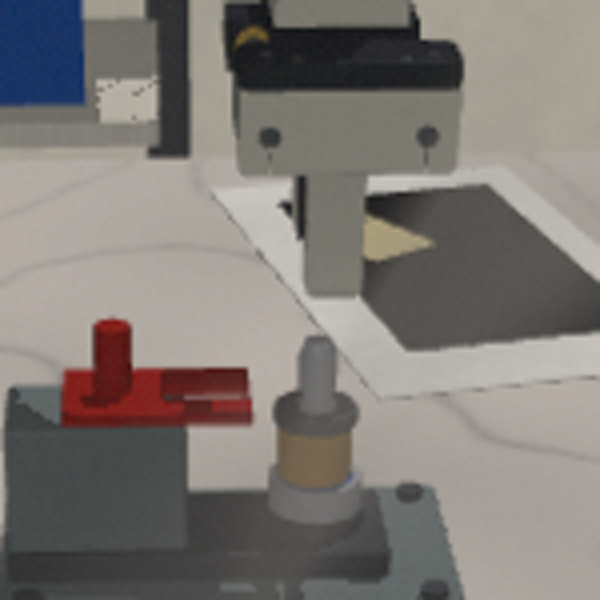

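Run:
```python
from h import *
M=cm("wrist");p=onplane(M,321,85,.123);print(p);s,R=tool();print(R.round(4));go([p[0],p[1],.095],88.5)
```

```text
[0.51781722 0.19779952 0.123     ]
[[ 6.000e-04  2.630e-02  9.997e-01]
 [ 6.000e-04  9.997e-01 -2.630e-02]
 [-1.000e+00  7.000e-04  6.000e-04]]
t 30.4333 tcp [0.6031 0.1966 0.1262] F [ 1.   0.1 -0.4] w 0.0527
shift units (turn last) [ 1.559 -0.051 -4.267] shift if turned first [ 1.559 -0.051 -4.267] turn units -0.001
```

step_arm:
  steps:
    - [[0, -0.05, -0.7], 0]
    - [[0, 0, -0.9], 0]
    - [[0, 0, -0.9], 0]
    - [[0, 0, -0.9], 0]
    - [[0, 0, -0.6], 0]
    - [[0, 0, -0.25], 0]
    - [[0, 0, 0], 0]
    - [[0, 0, 0], 0]

```text
time_s: 31.1
tcp_pos: [0.5186, 0.198, 0.1258]
eef_rot: [17.5, 90.0, 16.1]
contact_force: [0.3, -0.1, -0.4]
gripper_width: 0.0526
```

Run:
```python
from h import *
go([.518,.1982,.079],88.5);cv2.imwrite("pics/w18.png",capture("wrist"))
```

```text
t 31.1 tcp [0.5186 0.198  0.1258] F [ 0.3 -0.1 -0.4] w 0.0526
shift units (turn last) [ 2.338  0.007 -0.032] shift if turned first [ 2.338  0.007 -0.032] turn units 0.006
```

View pics/w18.png

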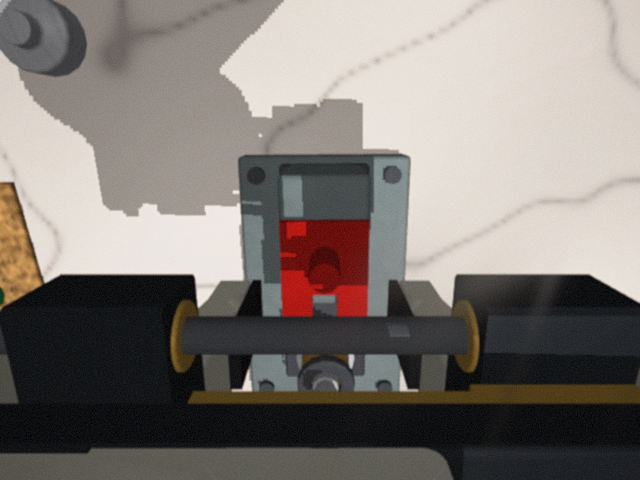

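The knob (324,270) is centred between the fingers. I'll go down and grip it.

step_arm:
  steps:
    - [[0.4, 0, 0], 0]
    - [[0.5, 0, 0], 0]
    - [[0.5, 0, 0], 0]
    - [[0.4, 0, 0], 0]
    - [[0.3, 0, 0], 0]
    - [[0.2, 0, 0], 0]
    - [[0, 0, 0], 0]
    - [[0, 0, 0], 0]

```text
time_s: 31.82
tcp_pos: [0.5182, 0.1977, 0.0794]
eef_rot: [-122.8, 90.0, -124.3]
contact_force: [-0.0, -0.1, 0.3]
gripper_width: 0.0523
```

step_arm:
  steps:
    - [[0, 0, 0], 0]
    - [[0, 0, 0], 0]
    - [[0, 0, 0], 0]
    - [[0, 0, 0], 0]
    - [[0, 0, 0], 0]
    - [[0, 0, 0], 0]
    - [[0, 0, 0], 0]
    - [[0, 0, 0], 0]
  fingers: 1
  grip_force: 15

```text
time_s: 32.48
tcp_pos: [0.5182, 0.1978, 0.0797]
eef_rot: [52.5, 90.0, 51.0]
contact_force: [-0.9, 0.5, 1.0]
gripper_width: 0.0154
```

Gripped the knob at 15.4 mm. I'll slide along tool +z (stand +x), pausing to watch the force.

step_arm:
  steps:
    - [[0, 0, 0.1], 0]
    - [[0, 0, 0.1], 0]
    - [[0, 0, 0.1], 0]
    - [[0, 0, 0.1], 0]
    - [[0, 0, 0], 0]

```text
time_s: 32.9
tcp_pos: [0.5267, 0.1977, 0.0796]
eef_rot: [16.6, 90.0, 15.1]
contact_force: [-0.7, 0.7, 1.9]
gripper_width: 0.0154
```

step_arm:
  steps:
    - [[0, 0, 0.1], 0]
    - [[0, 0, 0.1], 0]
    - [[0, 0, 0.1], 0]
    - [[0, 0, 0.1], 0]
    - [[0, 0, 0], 0]

```text
time_s: 33.32
tcp_pos: [0.5348, 0.1975, 0.0797]
eef_rot: [24.1, 90.0, 22.6]
contact_force: [-0.3, 1.4, 2.6]
gripper_width: 0.0157
```

step_arm:
  steps:
    - [[0, 0, 0.1], 0]
    - [[0, 0, 0.1], 0]
    - [[0, 0, 0.1], 0]
    - [[0, 0, 0.1], 0]
    - [[0, 0, 0], 0]

```text
time_s: 33.73
tcp_pos: [0.5428, 0.1973, 0.0797]
eef_rot: [21.9, 90.0, 20.4]
contact_force: [-1.4, 1.7, 3.0]
gripper_width: 0.0154
```

step_arm:
  steps:
    - [[0, 0, 0.1], 0]
    - [[0, 0, 0.1], 0]
    - [[0, 0, 0.1], 0]
    - [[0, 0, 0.1], 0]
    - [[0, 0, 0], 0]

```text
time_s: 34.15
tcp_pos: [0.5508, 0.1971, 0.0797]
eef_rot: [24.7, 90.0, 23.2]
contact_force: [-0.1, 3.4, 2.8]
gripper_width: 0.0155
```

step_arm:
  steps:
    - [[0, 0.02, 0.1], 0]
    - [[0, 0, 0.1], 0]
    - [[0, 0, 0.1], 0]
    - [[0, 0, 0], 0]

```text
time_s: 34.48
tcp_pos: [0.5566, 0.197, 0.0796]
eef_rot: [-29.7, 90.0, -31.2]
contact_force: [0.1, 2.4, 4.7]
gripper_width: 0.0156
```

step_arm:
  steps:
    - [[0, 0, 0.05], 0]
    - [[0, 0, 0.05], 0]
    - [[0, 0, 0], 0]
    - [[0, 0, 0], 0]

```text
time_s: 34.82
tcp_pos: [0.5582, 0.197, 0.0796]
eef_rot: [-88.0, 90.0, -89.5]
contact_force: [-1.9, 1.5, 4.7]
gripper_width: 0.0158
```

step_arm:
  steps:
    - [[0, 0, 0.05], 0]
    - [[0, 0, 0], 0]
    - [[0, 0, 0], 0]

```text
time_s: 35.07
tcp_pos: [0.5582, 0.1969, 0.0796]
eef_rot: [-168.2, 89.9, -169.8]
contact_force: [-5.6, 2.9, 7.2]
gripper_width: 0.0156
```

It's at the stop after 40 mm of travel. I'll relax, release, rise and check.

step_arm:
  steps:
    - [[0, 0, -0.02], 0]
    - [[0, 0, 0], 0]
    - [[0, 0, 0], 0]

```text
time_s: 35.32
tcp_pos: [0.5582, 0.1969, 0.0796]
eef_rot: [-162.9, 90.0, -164.4]
contact_force: [-5.1, 2.7, 6.0]
gripper_width: 0.0156
```

step_arm:
  steps:
    - [[0, 0, 0], 0]
    - [[0, 0, 0], 0]
    - [[0, 0, 0], 0]
    - [[0, 0, 0], 0]
    - [[-0.3, 0, 0], 0]
    - [[-0.6, 0, 0], 0]
    - [[-0.8, 0, 0], 0]
    - [[-0.8, 0, 0], 0]
    - [[-0.8, 0, 0], 0]
    - [[-0.8, 0, 0.3], 0]
    - [[0, 0, 0.9], 0]
    - [[0, 0, 0.9], 0]
    - [[0, 0, 0.9], 0]
    - [[0, 0, 0.9], 0]
    - [[0, 0, 0.5], 0]
    - [[0, 0, 0], 0]
    - [[0, 0, 0], 0]
  fingers: 0.4

```text
time_s: 36.73
tcp_pos: [0.6465, 0.1945, 0.1611]
eef_rot: [-156.4, 89.9, -158.0]
contact_force: [0.1, 0.6, 0.5]
gripper_width: 0.0526
```

Run:
```python
from h import *
go([.6035,.1963,.08],88.5);cv2.imwrite("pics/w20.png",capture("wrist"));zoom(capture("side"),250,140,140,105,5,"pics/s20.png");cv2.imwrite("pics/c20.png",capture("scene"))
```

```text
t 36.7333 tcp [0.6465 0.1945 0.1611] F [0.1 0.6 0.5] w 0.0526
shift units (turn last) [ 4.055  0.036 -2.148] shift if turned first [ 4.055  0.037 -2.148] turn units -0.007
```

View pics/w20.png

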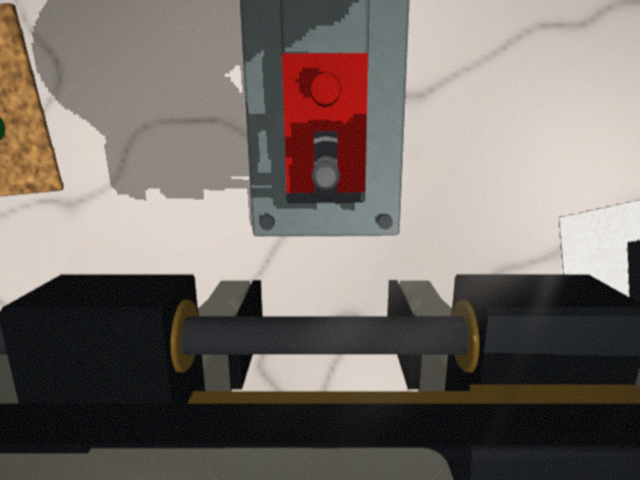

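View pics/s20.png

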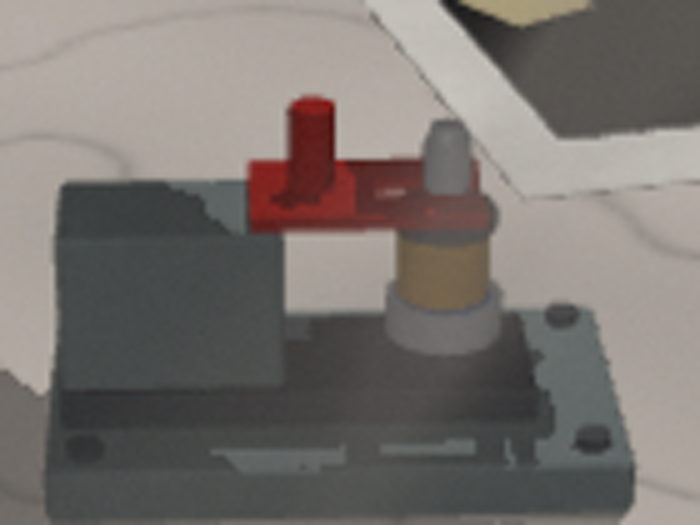

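View pics/c20.png

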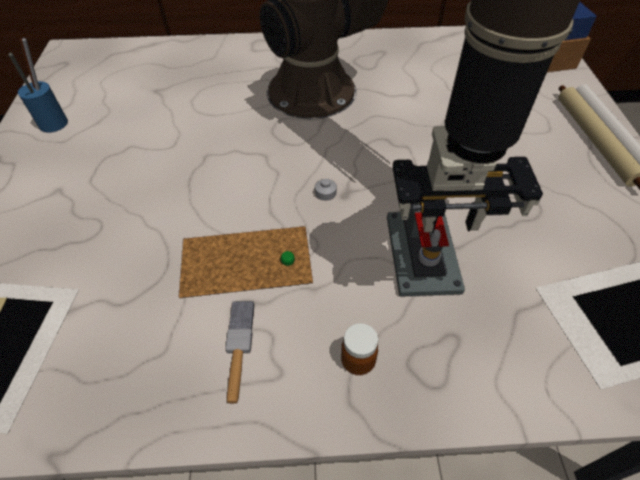

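Run:
```python
from h import *
M=cm("wrist");print(onplane(M,326,88,.123),onplane(M,326,176,.115))
print(close_job())
```

```text
[0.55897525 0.19820336 0.123     ] [0.60365711 0.19710015 0.115     ]
the job is handed in; nothing more can be done
None
```

The spindle is rebuilt and the job is handed in at about 37 s; no verdict was reported. The spacer and then the washer are on the shaft, the bearing is pressed home, and the red fork is fully in and released.

**Pressing:** the bearing slid down about 9 mm at a steady reading of about 4 N (given: 7 N; the sensor's zero drifted by about 1 N). At TCP z 0.060 it stopped and the force climbed. I stopped at 18 N, under the 30 N limit.

**Retainer:** the fork met its stop after 40 mm of travel. In the last picture its knob is 44.7 mm from the shaft axis, where a fully closed fork would give 45 mm. The tines lie over the washer, and the gripper is clear of everything.

**Bystanders:** the cap, jar, weight and brush look unmoved in the last scene picture, judged by eye.

**What disagreed:**
- **Fingertips:** they sit about 19 mm behind the reported TCP, not 19 mm ahead as stated. All three cameras showed this. My first descent to the spacer stopped short, and a test close there met nothing. A touch on the board, at about 16 N, confirmed it, and I used the corrected height for the washer and the knob.
- **Washer width:** the gripper read 34.5 mm on the 36 mm washer, which I did not explain. It stayed flat and centred on the shaft.

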